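Load the marking station carriage and latch it

ROBOT

A 6-joint arm with a two-finger parallel gripper is mounted at the origin on the work surface. World frame = base frame: x ahead of the robot, y to its left, z up, the work surface at z = 0. Lengths are in m, angles in degrees, forces in N, time in s.
With the tool pointing down it reaches from about 0.25 to 0.725 m from the base axis. Payload 9.7 kg.
Tool frame: the origin (TCP) lies on the centre line of the jaws, within the pads' length; the fingertips stand 19 mm ahead of it and the grasp point (between the pads) is the TCP; z points along the fingers, y is the direction in which the jaws open and shut (so a half turn about z gives the same grasp; the last joint's range is limited). The gripper opens to 85 mm and grips with 20 to 120 N. Pads are 22 mm wide; open, the fingers measure 114 mm over their backs; the gripper's body (76 mm by 85 mm) begins 54 mm behind the grasp point. The pads swing forward as they close: fully open they stand 13 mm farther back than shut.
Start: joints at [75.745, 4.979, 10.078, 95.1, 0, 90], TCP at [0.135, 0.533, 0.227] pointing down, gripper open.
Joint ranges: [-179.16, 179.16], [-48.56, 103.87], [-65.8, 70.77], [-126.05, 130.52], [-82.76, 87.17], [-180, 180]. Speed limits (degrees/s): [127.2, 127.2, 147.25, 180, 180, 180].

INTERFACE

Orientations are given as [roll, pitch, yaw] about the fixed x, y, z axes, in that order (R = Rz(yaw) Ry(pitch) Rx(roll)).
In Python, from workcell import bot gives the robot as it stands.
- The arm moves only by the tool servo_tool, never from a script. Its argument "motion" is a list that holds one entry, the list of rows, each a list of 6 numbers: the shift along the tool's x, y, z in mm, then the turn, a rotation vector about the tool's x, y, z in rad. A call has 1 to 5 rows; each row shifts and turns the commanded pose from where the row before left it, along the tool's axes as they then stand; what a row does not reach is not made up. A row lasts 1/10 s, in which the tool goes at most 50 mm and 8.59 degrees, less where a joint would pass 70% of its speed; a pose out of reach is approached as far as the arm can. A call is refused whole if a number of a shift passes 50 or a number of a turn 0.15, either way. A call with a gripper value outside its range is refused whole. "gripper" is the finger opening in mm, from 0 to 85.4, set as the call begins (left out, the last holds). The fingers move at their own pace and stop on an object; "newtons" is the grip in N (left out, the last holds). Time passes only in rows, so rows that do not move let the fingers close. It gives the time, the measured TCP pose, the force and the opening at its end, in the units of the state.
- bot.get_obs(): the state, without advancing time (a new reading comes with each control period).
- bot.camera(name): name is "scene" or "top" or "wrist"; returns a dict with "color" (384x512x3 uint8, red, green, blue), "fx", "fy", "cx", "cy" (pixels), "k1" (the pictures are not rectified: a ray, as slopes to the right and down, at radius r is drawn at 1 + k1 r^2 times it, then the intrinsics apply), "R" (3x3) and "t" (3): a world point X has camera coordinates R X + t. Camera axes: x right, y down, z forward; pixel columns grow to the right and rows downward; lengths in m; the calibration is good to about 2 mm. A picture is of the moment at which its call begins. There is no depth.
- bot.job_done(): hands the job in, once; it reports no verdict.
Trained networks look in a picture, given as the dict that the camera call returned (one of the last four; its "shot" number tells which), for a name from the list of things; names that differ only in an ending like _2 or _b are one class to them, and where a whole thing is asked for, a point or a joint stands for the part that bears it (a point fixed in the world has none). Each returns a list of dicts, best first, with "confidence" (0 to 1); they miss things now and then, are a little off and sometimes report something else, mostly with a low value. They report only what shows in the picture. A call takes as long as a camera call. They do not tell look-alikes from the thing itself.
- bot.look_for(picture, label): "rect" ([left, top, width, height] in pixels, round what is visible of it).
The state is a dict: "time": time; "q": joint angles; "qd": joint speeds; "joint_efforts": joint torques, N m; "ee_pos": TCP position; "tcp_rot": TCP orientation; "wrist_force": force on the tool from outside, world axes, zero at the start; "torque": the same for the moment, N m; "opening": finger opening in m.
Only numpy, scipy, OpenCV 4.12 (cv2) and the standard library are available. Lean on these libraries where they do the work, as an engineer would, in place of code of your own. Each camera call takes 0.05 s, during which the arm holds its last target.

TASK

Draw the marking station's carriage fully out, then stand every brass sleeve from the black mat on a pin of the carriage, flange down and fully seated, one to a pin (any pins). Then push the loaded carriage fully home under the green hood, and after that swing the latch bar fully shut behind it, into its yellow catch. Leave the oil bottle, the hammer and the steel block where they are.

Things in the scene. Friction and masses are not known exactly. Their poses are not given: they have to be found in the camera images.
- station: marking station bolted to the bench: dark base plate (250 x 590 x 12 mm) and green hood 220 mm tall. Origin on the bench below the middle of the hood's mouth; +y points out of the mouth (the way the carriage comes out), +x to the far side. Hood: y 0 to -225 mm, x +-112 mm, slot roof 112 mm above the bench, solid upright front above it. Base plate: y -225 to +365 mm
- carriage (a joint): aluminium carriage plate on rails, 160 mm wide, top 40 mm above the bench: 0 m = fully home under the hood, at its stop; grows as drawn out along station +y to the stop at 0.25. Friction about 3 N, stays where left. Only fully out are all six pins clear of the hood (the nearest pair 75 mm in front of its face)
- carriage_grip (a point): middle of the top of the carriage's upright red grip, 110 mm above the bench; block 50 mm wide along station x, 16 mm thick along station y, rising 70 mm from the plate, 115 mm outward (+y) of the outer pins; the carriage's end is 20 mm beyond it. Moves with the carriage; axes as the station's
- latch (a joint): flat steel latch bar, 218 mm long, 28 to 40 mm above the bench, swinging level about an upright pivot at the base's far side. 0 rad = shut, at its stop: bar along station -x across the home carriage's end, tip in the yellow catch. Opening is clockwise seen from above; at 1.57 it points along station +y beside the track; stop 1.95. Friction 0.5 N at the knob, stays where left
- latch_knob (a point): middle of the top of the upright black knob on the latch bar, 95 mm above the bench; 20 mm in diameter, 55 mm tall, 165 mm from the pivot; moves with the bar. With the carriage home and the bar shut it is 38 mm outward of the red grip's centre and 83 mm to its near side
- latch_pivot (a point): the latch's pivot axis, fixed on the station, 34 mm above the bench
- pin0 (a point): inner (hood side) pin, near row: foot of one of the six upright steel pins of the carriage (on the plate's top, 40 mm above the bench); pin 20 mm in diameter, 35 mm tall; pins stand in two rows 84 mm apart along station x and three columns 70 mm apart along station y; moves with the carriage, axes as the station's
- pin1 (a point): inner (hood side) pin, far row: foot of one of the six upright steel pins of the carriage (on the plate's top, 40 mm above the bench); pin 20 mm in diameter, 35 mm tall; pins stand in two rows 84 mm apart along station x and three columns 70 mm apart along station y; moves with the carriage, axes as the station's
- pin2 (a point): middle pin, near row: foot of one of the six upright steel pins of the carriage (on the plate's top, 40 mm above the bench); pin 20 mm in diameter, 35 mm tall; pins stand in two rows 84 mm apart along station x and three columns 70 mm apart along station y; moves with the carriage, axes as the station's
- pin3 (a point): middle pin, far row: foot of one of the six upright steel pins of the carriage (on the plate's top, 40 mm above the bench); pin 20 mm in diameter, 35 mm tall; pins stand in two rows 84 mm apart along station x and three columns 70 mm apart along station y; moves with the carriage, axes as the station's
- pin4 (a point): outer pin, near row: foot of one of the six upright steel pins of the carriage (on the plate's top, 40 mm above the bench); pin 20 mm in diameter, 35 mm tall; pins stand in two rows 84 mm apart along station x and three columns 70 mm apart along station y; moves with the carriage, axes as the station's
- pin5 (a point): outer pin, far row: foot of one of the six upright steel pins of the carriage (on the plate's top, 40 mm above the bench); pin 20 mm in diameter, 35 mm tall; pins stand in two rows 84 mm apart along station x and three columns 70 mm apart along station y; moves with the carriage, axes as the station's
- sleeve0: brass flanged sleeve, upright, about 0.4 kg: body 46 mm in diameter, 60 mm tall in all, through bore 30 mm; flange at its foot 62 mm in diameter and 10 mm thick. Origin at the centre of its underside, z up along the bore. Stands on the bench on the black mat (which has no thickness to speak of). May be absent
- sleeve1: brass flanged sleeve, upright, about 0.4 kg: body 46 mm in diameter, 60 mm tall in all, through bore 30 mm; flange at its foot 62 mm in diameter and 10 mm thick. Origin at the centre of its underside, z up along the bore. Stands on the bench on the black mat (which has no thickness to speak of). May be absent
- sleeve2: brass flanged sleeve, upright, about 0.4 kg: body 46 mm in diameter, 60 mm tall in all, through bore 30 mm; flange at its foot 62 mm in diameter and 10 mm thick. Origin at the centre of its underside, z up along the bore. Stands on the bench on the black mat (which has no thickness to speak of). May be absent
- sleeve3: brass flanged sleeve, upright, about 0.4 kg: body 46 mm in diameter, 60 mm tall in all, through bore 30 mm; flange at its foot 62 mm in diameter and 10 mm thick. Origin at the centre of its underside, z up along the bore. Stands on the bench on the black mat (which has no thickness to speak of). May be absent
- sleeve4: brass flanged sleeve, upright, about 0.4 kg: body 46 mm in diameter, 60 mm tall in all, through bore 30 mm; flange at its foot 62 mm in diameter and 10 mm thick. Origin at the centre of its underside, z up along the bore. Stands on the bench on the black mat (which has no thickness to speak of). May be absent
- oil_bottle: yellow oil bottle with red cap, 60 mm in diameter, 150 mm tall, origin under its middle; stands beyond the station; leave alone
- hammer: hammer lying on the bench beyond the mat; leave alone
- vee_block: dark steel block 70 x 50 x 50 mm beyond the station, origin under its middle; leave alone
Things that resemble listed ones, but are neither listed nor needed, are in the scene too. Leave any purple, red or turquoise look-alike of the sleeve2 alone.

How it is judged (in metres and radians):
On the way, in this order (a step that is already met when the one before it is completed fails the run):
1. the carriage is drawn out (above 0.235 m) (value of joint carriage above 0.235 m), for 0.1 s.
2. every sleeve present stands fully down on a pin of the carriage ((distance between sleeve0 and pin0 below 0.009 m or distance between sleeve0 and pin1 below 0.009 m or distance between sleeve0 and pin2 below 0.009 m or distance between sleeve0 and pin3 below 0.009 m or distance between sleeve0 and pin4 below 0.009 m or distance between sleeve0 and pin5 below 0.009 m) and angle between each of sleeve0, sleeve1, sleeve2, sleeve3, sleeve4's own z axis and vertical below 0.1 rad and (distance between sleeve1 and pin0 below 0.009 m or distance between sleeve1 and pin1 below 0.009 m or distance between sleeve1 and pin2 below 0.009 m or distance between sleeve1 and pin3 below 0.009 m or distance between sleeve1 and pin4 below 0.009 m or distance between sleeve1 and pin5 below 0.009 m) and (distance between sleeve2 and pin0 below 0.009 m or distance between sleeve2 and pin1 below 0.009 m or distance between sleeve2 and pin2 below 0.009 m or distance between sleeve2 and pin3 below 0.009 m or distance between sleeve2 and pin4 below 0.009 m or distance between sleeve2 and pin5 below 0.009 m) and (distance between sleeve3 and pin0 below 0.009 m or distance between sleeve3 and pin1 below 0.009 m or distance between sleeve3 and pin2 below 0.009 m or distance between sleeve3 and pin3 below 0.009 m or distance between sleeve3 and pin4 below 0.009 m or distance between sleeve3 and pin5 below 0.009 m) and (distance between sleeve4 and pin0 below 0.009 m or distance between sleeve4 and pin1 below 0.009 m or distance between sleeve4 and pin2 below 0.009 m or distance between sleeve4 and pin3 below 0.009 m or distance between sleeve4 and pin4 below 0.009 m or distance between sleeve4 and pin5 below 0.009 m)), for 0.2 s.
3. the loaded carriage is fully home under the hood (all of step 2 and value of joint carriage below 0.006 m), for 0.2 s.
4. the latch bar is shut in its catch (value of joint latch below 0.06 rad and value of joint carriage below 0.006 m), for 0.2 s.
At the end, for the whole second after the job is handed in: Every sleeve present stands upright (within 0.1 rad) on a pin with its underside's centre within 9 mm of the pin's foot, the carriage is within 6 mm of fully home and the latch bar within 0.06 rad of shut (all of step 2 and all of step 4); the robot touches nothing.
It fails at once if the oil bottle is moved more than 30 mm (distance of oil_bottle from where it was at the start of the episode above 0.03 m).
It fails at once if the hammer is moved more than 30 mm (distance of hammer from where it was at the start of the episode above 0.03 m).
It fails at once if the steel block is moved more than 30 mm (distance of vee_block from where it was at the start of the episode above 0.03 m).
Of sleeve0, sleeve1, sleeve2, sleeve3, sleeve4 only 3 to 5 are there at a start; the rules pass over those that are not, and their reading is None.
At some moment in a run one of sleeve0, sleeve1, sleeve2, sleeve3, sleeve4 may be knocked a few centimetres aside while the robot is not near it.
It also fails if it takes over 210 s, if anything falls off the work surface, if the arm or the gripper's body presses on something with over 40 N, if the wrist force passes 120 N, or if a joint passes its speed limit or range.

## Working session

There is one attempt and no reset: what is moved stays moved. The work goes in short steps, Python scripts to look and compute and a tool call to move; the robot and the scene stay as the last step left them, time stands still between calls to the robot, and variables do not carry over. Pictures are saved under pics/ and viewed, and the job is handed in when it is done.

Besides the shell and the picture viewer there is one more tool, called after "Emit:" as name(argument=value, ...) on one line, values as JSON. servo_tool: Moves the arm, as the interface text tells. Its arguments: {"type":"object","properties":{"motion":{"type":"array","items":{"type":"array","items":{"type":"array","items":{"type":"number"}}}},"gripper":{"type":"number"},"newtons":{"type":"number"}},"required":["motion"]}

```bash
ls; mkdir -p pics
python3 - <<'E'
from workcell import bot
import cv2
o=bot.get_obs();print(o)
for n in["scene","top","wrist"]:
    p=bot.camera(n);cv2.imwrite(f"pics/{n}0.png",p["color"][:,:,::-1]);print(n,{k:v for k,v in p.items() if k!="color"})
    for l in ["sleeve0","carriage_grip","latch_knob","pin0","oil_bottle","hammer","vee_block","station"]:
        print(l,[(d["rect"],round(d["confidence"],2)) for d in bot.look_for(p,l)])
E
```

```text
pics
{'time': 0.0, 'q': array([ 7.57454219e+01,  5.01010446e+00,  1.00307954e+01,  9.51004327e+01,
       -9.01478967e-04,  8.99998986e+01]), 'qd': array([ 0.05572471, -0.00071057, -0.05390122, -0.03168702,  0.05553854,
        0.05130594]), 'joint_efforts': array([-1.21887431e-03, -5.20388997e+01,  4.64805722e+01,  1.61696831e-02,
       -1.09605342e-04, -8.22965973e-06]), 'ee_pos': array([0.13536613, 0.53280851, 0.22675987]), 'tcp_rot': array([-1.79920258e+02,  9.01336996e-04,  1.65745525e+02]), 'wrist_force': array([-0.03464336,  0.84525982, -0.74409301]), 'torque': array([-0.0435924 , -0.03039104,  0.02208284]), 'opening': 0.08543596438710394}
scene {'fx': 414.61926732449535, 'fy': 414.61926732449535, 'cx': 250.41084956846808, 'cy': 190.7112250499485, 'k1': -0.04455257962446481, 'R': array([[ 0.20787725, -0.97811878, -0.00840883],
       [-0.92946263, -0.19484335, -0.31326553],
       [ 0.30477249,  0.07293647, -0.94962835]]), 't': array([-0.02630852,  0.52515314,  1.02212101]), 'shot': 1}
sleeve0 [([183.4, 176.2, 19.8, 23.7], 0.81), ([116.9, 248.5, 25.7, 26.2], 0.78), ([184.0, 1
[... 1601 characters left out ...]
 121.2, 21.6, 29.1], 0.58), ([233.7, 154.2, 79.1, 22.9], 0.2)]
station [([221.4, 151.9, 242.1, 101.3], 0.57)]
wrist {'fx': 272.55501854257056, 'fy': 272.55501854257056, 'cx': 260.74020938726636, 'cy': 185.54052920592255, 'k1': -0.03410725065941046, 'R': array([[ 2.46970933e-01,  9.69022835e-01,  3.21483080e-04],
       [ 9.32716430e-01, -2.37807601e-01,  2.71085975e-01],
       [ 2.62764951e-01, -6.66505034e-02, -9.62555085e-01]]), 't': array([-0.54957821, -0.03442175,  0.3786651 ]), 'shot': 3}
sleeve0 [([166.0, 257.1, 34.1, 51.0], 0.97), ([249.3, 299.7, 35.7, 11.4], 0.73)]
carriage_grip []
latch_knob []
pin0 []
oil_bottle []
hammer []
vee_block []
station [([67.5, 359.4, 39.3, 22.9], 0.81)]
```

View pics/scene0.png

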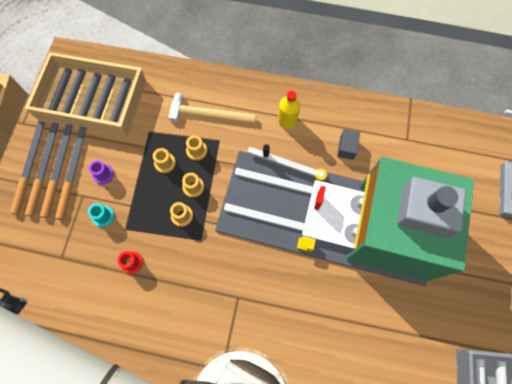

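View pics/top0.png

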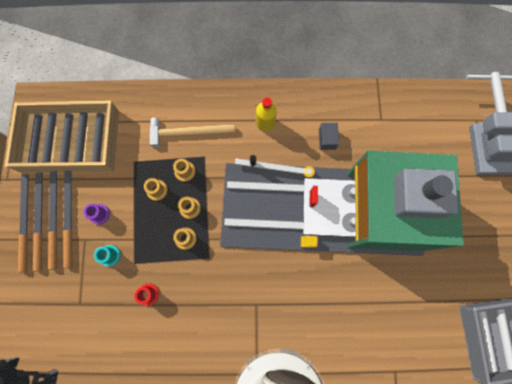

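View pics/wrist0.png

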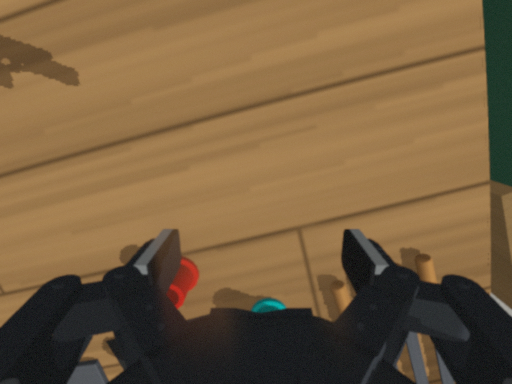

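Run:
```python
import cv2
a=cv2.imread("pics/scene0.png")[90:290,60:260];cv2.imwrite("pics/s_crop.png",cv2.resize(a,None,fx=3,fy=3,interpolation=2))
a=cv2.imread("pics/top0.png")[130:280,215:475];cv2.imwrite("pics/t_crop.png",cv2.resize(a,None,fx=3,fy=3,interpolation=2))
```

```text
(no output)
```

View pics/s_crop.png

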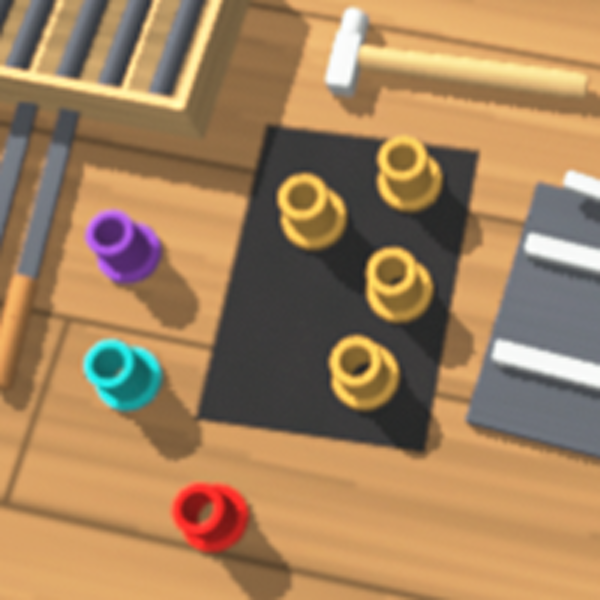

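View pics/t_crop.png

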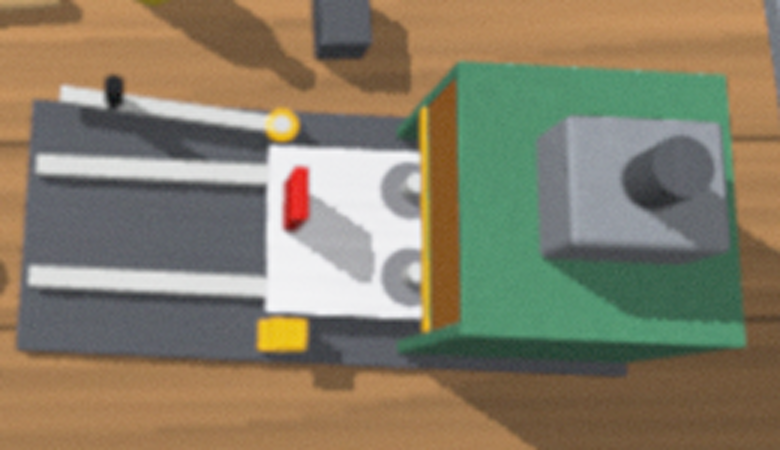

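Brass on the mat, in scene pixels: (163,160), (196,148), (192,186), (181,213). These four are the sleeves. The things that could be taken for them are purple (101,172), turquoise (101,215) and red (130,262), all off the mat. The close crop confirms four yellow brass sleeves on the black mat, and the carriage is nearly home with the latch open.

```bash
cat > h.py <<'E'
import numpy as np, cv2
from scipy.optimize import minimize, least_squares
def proj(p,X):
    X=np.atleast_2d(X); c=X@p["R"].T+p["t"]; s=c[:,:2]/c[:,2:]; r2=(s**2).sum(1,keepdims=True)
    s=s*(1+p["k1"]*r2); return np.c_[s[:,0]*p["fx"]+p["cx"],s[:,1]*p["fy"]+p["cy"]]
def back(p,uv,z):
    d=np.array([(uv[0]-p["cx"])/p["fx"],(uv[1]-p["cy"])/p["fy"]]); s=d.copy()
    for _ in range(20): s=d/(1+p["k1"]*(s@s))
    r=p["R"].T@np.array([s[0],s[1],1]); o=-p["R"].T@p["t"]; return o+r*(z-o[2])/r[2]
A=np.linspace(0,2*np.pi,60)
def circ(x,y,z,r): return np.c_[x+r*np.cos(A),y+r*np.sin(A),0*A+z]
def smask(p,x,y,z0=0,S=4):
    m=np.zeros((384*S,512*S),np.uint8)
    for a,b,r in((0,.01,.031),(.01,.06,.023)):
        q=np.r_[proj(p,circ(x,y,z0+a,r)),proj(p,circ(x,y,z0+b,r))]
        cv2.fillConvexPoly(m,cv2.convexHull(np.round((q+.5)*S-.5).astype(np.int32)),255)
    return cv2.resize(m,(512,384),interpolation=cv2.INTER_AREA)/255.
def brass(p):
    h=cv2.cvtColor(p["color"],cv2.COLOR_RGB2HSV)
    return ((h[...,0]>12)&(h[...,0]<32)&(h[...,1]>120)&(h[...,2]>60)).astype(float)
def fit_sleeve(pics,x0,z0=0):
    bs=[brass(p) for p in pics]
    def cost(v):
        c=0
        for p,b in zip(pics,bs):
            m=smask(p,v[0],v[1],z0); u=proj(p,[[v[0],v[1],z0+.03]])[0].astype(int)
            s=np.s_[max(u[1]-35,0):u[1]+35,max(u[0]-35,0):u[0]+35]
            w=cv2.dilate((m[s]>0).astype(np.uint8),np.ones((5,5)))
            c+=np.abs((m[s]-b[s])*w).sum()/m[s].sum()
        return c
    best=min(((cost((x0[0]+i,x0[1]+j)),x0[0]+i,x0[1]+j) for i in np.arange(-.012,.013,.004) for j in np.arange(-.012,.013,.004)))
    r=minimize(cost,best[1:],method="Nelder-Mead",options=dict(initial_simplex=np.array(best[1:])+np.array([[0,0],[.003,0],[0,.003]]),xatol=1e-4))
    return r.x,r.fun
E
python3 - <<'E'
from h import *; from workcell import bot
s=bot.camera("scene");t=bot.camera("top")
P=[(163,160),(196,148),(192,186),(181,213)]
for u in P:
    x0=back(s,u,.03)[:2]
    print(u,x0.round(3),[ (v.round(4),round(f,3)) for v,f in (fit_sleeve([s],x0),fit_sleeve([t],x0),fit_sleeve([s,t],x0))])
for n,u,z in [("platefrontfar",(226.7,163.3),.012),("platefrontnear",(221,246),.012),("grip",(314.5,187),.11),("knob",(253,156),.095),("pivot",(309,171.5),.04),("catch",(309,241),.04),("bottle",(266,128),0),("block",(329,148),0),("hoodtopFL",(368,151.5),.22),("hoodtopNL",(368,244),.22)]:
    print(n,back(t,u,z).round(3))
E
```

```text
(163, 160) [0.576 0.353] [(array([0.5789, 0.3557]), np.float64(0.056)), (array([0.5793, 0.3558]), np.float64(0.069)), (array([0.5791, 0.3557]), np.float64(0.126))]
(196, 148) [0.632 0.269] [(array([0.6372, 0.2734]), np.float64(0.156)), (array([0.6369, 0.2735]), np.float64(0.127)), (array([0.637 , 0.2733]), np.float64(0.285))]
(192, 186) [0.517 0.251] [(array([0.5247, 0.2549]), np.float64(0.065)), (array([0.5244, 0.2548]), np.float64(0.101)), (array([0.5244, 0.2548]), np.float64(0.165))]
(181, 213) [0.434 0.261] [(array([0.4342, 0.2649]), np.float64(0.077)), (array([0.4342, 0.2651]), np.float64(0.13)), (array([0.4342, 0.2649]), np.float64(0.208))]
platefrontfar [0.657 0.145 0.012]
platefrontnear [0.411 0.159 0.012]
grip [ 0.559 -0.1    0.11 ]
knob [0.652 0.065 0.095]
pivot [ 0.622 -0.097  0.04 ]
catch [ 0.421 -0.09   0.04 ]
bottle [0.774 0.025 0.   ]
block [ 0.708 -0.168  0.   ]
hoodtopFL [ 0.622 -0.216  0.22 ]
hoodtopNL [ 0.398 -0.2    0.22 ]
```

Run:
```python
from h import *; from workcell import bot
for n in("scene","top"):
    p=bot.camera(n); h=cv2.cvtColor(p["color"],cv2.COLOR_RGB2HSV)
    m=(((h[...,0]<8)|(h[...,0]>172))&(h[...,1]>130)).astype(np.uint8); m[:,:295]=0
    k,l,st,c=cv2.connectedComponentsWithStats(m); i=1+st[1:,4].argmax(); 
    print(n,st[i],c[i])
    o=proj(p,[[0,0,0]])
    def box(v):
        x,y,a=v; R=np.array([[np.cos(a),-np.sin(a)],[np.sin(a),np.cos(a)]])
        q=np.array([[sx*.025,sy*.008] for sx in(-1,1) for sy in(-1,1)])@R.T+[x,y]
        X=np.r_[np.c_[q,[.04]*4],np.c_[q,[.11]*4]]
        M=np.zeros((384*4,512*4),np.uint8); cv2.fillConvexPoly(M,cv2.convexHull(np.round((proj(p,X)+.5)*4-.5).astype(np.int32)),255)
        return cv2.resize(M,(512,384),interpolation=cv2.INTER_AREA)/255.
    b=(l==i).astype(float)
    x0=back(p,c[i],.085)
    for a in(-8,-5,-3,0,3):
        f=lambda v:np.abs(box([v[0],v[1],np.deg2rad(a)])-b).sum()
        r=minimize(f,x0[:2],method="Nelder-Mead",options=dict(initial_simplex=x0[:2]+np.array([[0,0],[.006,0],[0,.006]]),xatol=1e-4)); print(a,r.x.round(4),r.fun,b.sum())
    I=p["color"][:,:,::-1]
    for k,(a,bb) in enumerate([((205,140),(385,260))] if n=="top" else [((210,130),(390,270))]):
        cv2.imwrite(f"pics/{n}_st.png",cv2.resize(I[a[1]:bb[1],a[0]:bb[0]],None,fx=4,fy=4,interpolation=2))
```

```text
scene [315 186  10  23 129] [319.5503876  197.21705426]
-8 [ 0.5389 -0.1006] 58.12941176470588 129.0
-5 [ 0.5386 -0.1006] 66.06666666666666 129.0
-3 [ 0.5413 -0.1014] 69.14117647058823 129.0
0 [ 0.5427 -0.101 ] 79.2 129.0
3 [ 0.5449 -0.1006] 85.3294117647059 129.0
top [310 186   8  20 133] [313.37593985 195.88721805]
-8 [ 0.5423 -0.1011] 63.33333333333333 133.0
-5 [ 0.5411 -0.1018] 69.45098039215686 133.0
-3 [ 0.5412 -0.1004] 71.0156862745098 133.0
0 [ 0.5415 -0.102 ] 77.25882352941177 133.0
3 [ 0.5437 -0.1003] 80.70588235294119 133.0
```

View pics/top_st.png

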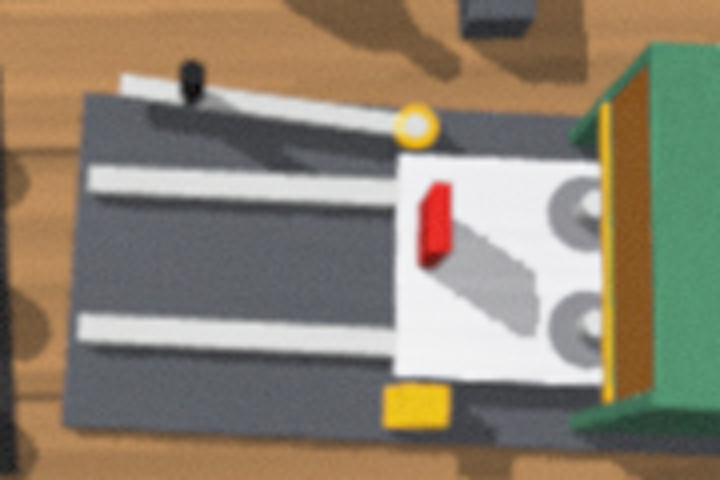

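View pics/scene_st.png

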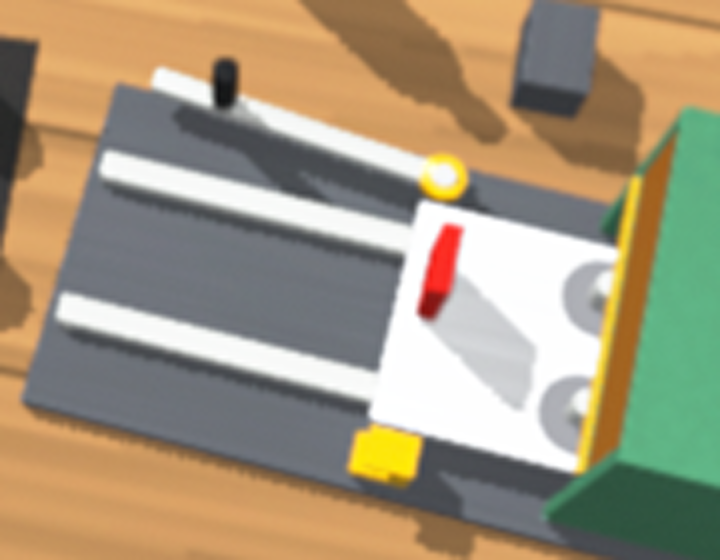

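Run:
```python
from h import *; from workcell import bot
s=bot.camera("scene");t=bot.camera("top")
F=lambda u,o:(u[0]/4+o[0]-.4,u[1]/4+o[1]-.4)
T=(205,140);S=(210,130)
L=[("pl_far",.012,(84,94),(120,86)),("pl_near",.012,(64,428),(24,403)),("car_far",.04,(399,152),(417,202)),("car_near",.04,(394,376),(370,417)),("piv",.04,(415,125),(444,176)),("catch",.04,(416,403),(387,452)),("knobtop",.095,(191,68),(226,66)),
("griptopfar",.11,(444,184),(455,227)),("griptopnear",.11,(437,248),(438,290)),("pintop_far",.075,(592,206),(603,287)),("pintop_near",.075,(594,322),(581,403))]
for n,z,a,b in L: print(n,back(t,F(a,T),z).round(4),back(s,F(b,S),z).round(4))
```

```text
pl_far [0.6578 0.1482 0.012 ] [0.6561 0.145  0.012 ]
pl_near [0.4089 0.1601 0.012 ] [0.4096 0.1586 0.012 ]
car_far [ 0.6037 -0.083   0.04  ] [ 0.6006 -0.0814  0.04  ]
car_near [ 0.4414 -0.0737  0.04  ] [ 0.4425 -0.0753  0.04  ]
piv [ 0.624  -0.0955  0.04  ] [ 0.6237 -0.097   0.04  ]
catch [ 0.4224 -0.0885  0.04  ] [ 0.4214 -0.0905  0.04  ]
knobtop [0.6508 0.0671 0.095 ] [0.6505 0.0666 0.095 ]
griptopfar [ 0.5631 -0.1027  0.11  ] [ 0.5618 -0.1032  0.11  ]
griptopnear [ 0.5193 -0.0962  0.11  ] [ 0.5171 -0.0991  0.11  ]
pintop_far [ 0.5549 -0.2116  0.075 ] [ 0.5532 -0.2103  0.075 ]
pintop_near [ 0.4735 -0.2078  0.075 ] [ 0.4716 -0.2062  0.075 ]
```

Emit:
servo_tool(motion=[[[0, 0, 0, 0, 0, -0.099], [0, 0, 0, 0, 0, -0.099], [-27, -38, 0, 0, 0, 0], [-27, -38, 0, 0, 0, 0], [-27, -38, 0, 0, 0, 0]]], gripper=55)

```text
time: 2.15
ee_pos: [0.2109, 0.4138, 0.2272]
tcp_rot: [-180.0, 0.0, 177.2]
wrist_force: [0.9, 0.1, 0.3]
opening: 0.055
```

Emit:
servo_tool(motion=[[[-27, -38, 0, 0, 0, 0], [-27, -38, 0, 0, 0, 0], [-27, -38, 0, 0, 0, 0], [-27, -38, 0, 0, 0, 0], [-27, -38, 0, 0, 0, 0]]])

```text
time: 2.65
ee_pos: [0.3363, 0.2168, 0.2278]
tcp_rot: [180.0, 0.0, 177.1]
wrist_force: [0.8, 0.7, 0.5]
opening: 0.0552
```

Emit:
servo_tool(motion=[[[-27, -38, 0, 0, 0, 0], [-27, -38, 0, 0, 0, 0], [-27, -38, 0, 0, 0, 0], [-27, -38, 0, 0, 0, 0], [-27, -38, 0, 0, 0, 0]]])

```text
time: 3.15
ee_pos: [0.4616, 0.0199, 0.2277]
tcp_rot: [180.0, 0.0, 177.1]
wrist_force: [1.4, 1.4, 0.1]
opening: 0.0547
```

Emit:
servo_tool(motion=[[[-27, -38, 0, 0, 0, 0], [-5, -4, 0, 0, 0, 0], [0, 0, 0, 0, 0, 0]]])

```text
time: 3.45
ee_pos: [0.491, -0.0228, 0.227]
tcp_rot: [180.0, -0.1, 176.9]
wrist_force: [-0.3, -0.2, 0.5]
opening: 0.0552
```

Emit:
servo_tool(motion=[[[-27, -37, 0, 0, 0, 0], [-27, -37, 0, 0, 0, 0], [0, 0, 0, 0, 0, 0]]])

```text
time: 3.75
ee_pos: [0.5422, -0.1001, 0.2263]
tcp_rot: [-180.0, -0.1, 177.0]
wrist_force: [-0.8, 0.8, -1.6]
opening: 0.0553
```

Run:
```python
from h import *; from workcell import bot
p=bot.camera("wrist"); print(bot.get_obs()["ee_pos"])
I=p["color"][:,:,::-1].copy()
for X in([.541,-.1,.11],[.541,-.1,.04],[.624,-.096,.04]):
    u=proj(p,[X])[0]; print(u); cv2.circle(I,tuple(int(a) for a in u),3,(255,0,255),1)
cv2.imwrite("pics/w1.png",I)
```

```text
[ 0.5411309  -0.09851091  0.22672326]
[261.20711141 179.84488804]
[261.11984206 165.76979125]
[267.41405863 227.03247764]
```

View pics/w1.png

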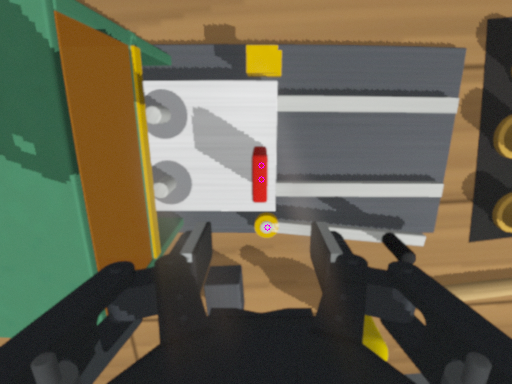

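Emit:
servo_tool(motion=[[[0, -1, 45, 0, 0, 0], [0, 0, 45, 0, 0, 0], [0, 0, 44, 0, 0, 0], [0, 0, 0, 0, 0, 0]]])

```text
time: 4.2
ee_pos: [0.5368, -0.0969, 0.0881]
tcp_rot: [179.9, -0.5, 177.2]
wrist_force: [-0.8, 0.3, 0.1]
opening: 0.0549
```

Emit:
servo_tool(motion=[[[0, 0, 0, 0, 0, 0], [0, 0, 0, 0, 0, 0], [0, 0, 0, 0, 0, 0], [0, 0, 0, 0, 0, 0]]], gripper=5, newtons=40)

```text
time: 4.6
ee_pos: [0.5423, -0.0995, 0.097]
tcp_rot: [-180.0, 0.3, 177.1]
wrist_force: [-1.7, 0.8, 9.0]
opening: 0.015
```

Emit:
servo_tool(motion=[[[0, 5, 0, 0, 0, 0], [0, 15, 0, 0, 0, 0], [0, 20, 0, 0, 0, 0], [0, 20, 0, 0, 0, 0]]])

```text
time: 5.0
ee_pos: [0.5457, -0.04, 0.0971]
tcp_rot: [-179.9, 0.3, 177.0]
wrist_force: [1.6, -5.1, 6.9]
opening: 0.0148
```

Emit:
servo_tool(motion=[[[0, 25, 0, 0, 0, 0], [0, 25, 0, 0, 0, 0], [0, 25, 0, 0, 0, 0], [0, 25, 0, 0, 0, 0], [0, 25, 0, 0, 0, 0]]])

```text
time: 5.5
ee_pos: [0.5526, 0.0857, 0.0971]
tcp_rot: [-179.9, 0.4, 177.0]
wrist_force: [5.4, -5.8, 4.5]
opening: 0.0149
```

Emit:
servo_tool(motion=[[[0, 20, 0, 0, 0, 0], [0, 8, 0, 0, 0, 0], [0, 3, 0, 0, 0, 0], [0, 2, 0, 0, 0, 0], [0, 0, 0, 0, 0, 0]]])

```text
time: 6.0
ee_pos: [0.5545, 0.1189, 0.0971]
tcp_rot: [179.9, 0.4, 177.1]
wrist_force: [4.0, -0.1, 5.8]
opening: 0.0144
```

Nudge toward the stop to feel it.

Emit:
servo_tool(motion=[[[0, 2, 0, 0, 0, 0], [0, 2, 0, 0, 0, 0], [0, 0, 0, 0, 0, 0]]])

```text
time: 6.3
ee_pos: [0.5545, 0.1192, 0.097]
tcp_rot: [-179.7, 0.4, 176.9]
wrist_force: [3.4, -19.4, 7.9]
opening: 0.0151
```

Emit:
servo_tool(motion=[[[0, -2, 0, 0, 0, 0], [0, 0, 0, 0, 0, 0], [0, 0, 0, 0, 0, 0], [0, 0, 0, 0, 0, 0]]], gripper=60)

```text
time: 6.7
ee_pos: [0.5521, 0.1208, 0.0939]
tcp_rot: [180.0, 0.0, 177.1]
wrist_force: [-0.5, 0.5, -1.2]
opening: 0.06
```

Emit:
servo_tool(motion=[[[0, 0, -40, 0, 0, 0], [0, 0, -45, 0, 0, 0], [0, -45, -45, 0, 0, 0], [0, -45, 0, 0, 0, 0], [0, 0, 0, 0, 0, 0]]])

```text
time: 7.2
ee_pos: [0.5482, 0.0369, 0.2155]
tcp_rot: [-180.0, 0.1, 176.9]
wrist_force: [-0.2, 0.6, 0.1]
opening: 0.0597
```

Run:
```python
from h import *; from workcell import bot
for n in("wrist","top","scene"):
    p=bot.camera(n); I=p["color"][:,:,::-1]
    print(n,repr(-p["R"].T@p["t"]))
    if n=="top": I=cv2.resize(I[140:260,205:385],None,fx=4,fy=4,interpolation=2)
    if n=="scene": I=cv2.resize(I[130:270,210:390],None,fx=4,fy=4,interpolation=2)
    if n=="wrist": I=cv2.resize(I,(800,600),interpolation=2)
    cv2.imwrite(f"pics/{n}2.png",I)
print(bot.get_obs()["ee_pos"])
```

```text
wrist array([0.47877959, 0.04025535, 0.36184384])
top array([0.33854682, 0.06038251, 1.05930075])
scene array([0.1820648 , 0.00203984, 1.13492624])
[0.54785017 0.04037202 0.2135575 ]
```

View pics/wrist2.png

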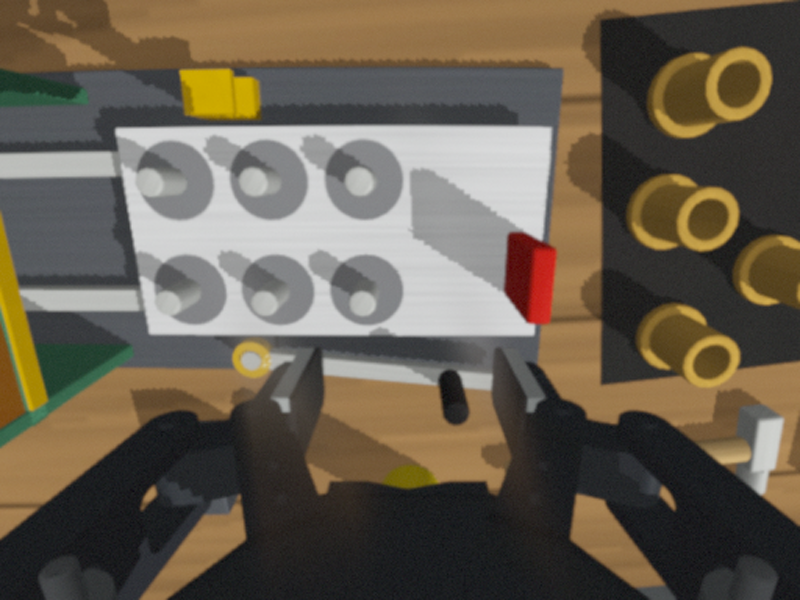

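View pics/top2.png

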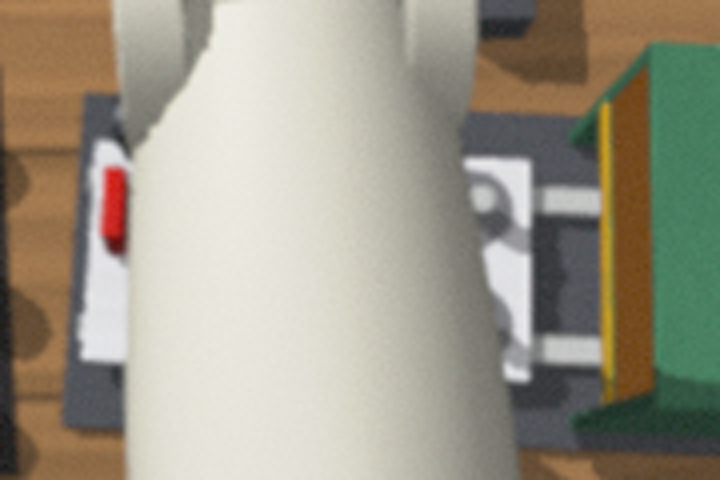

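View pics/scene2.png

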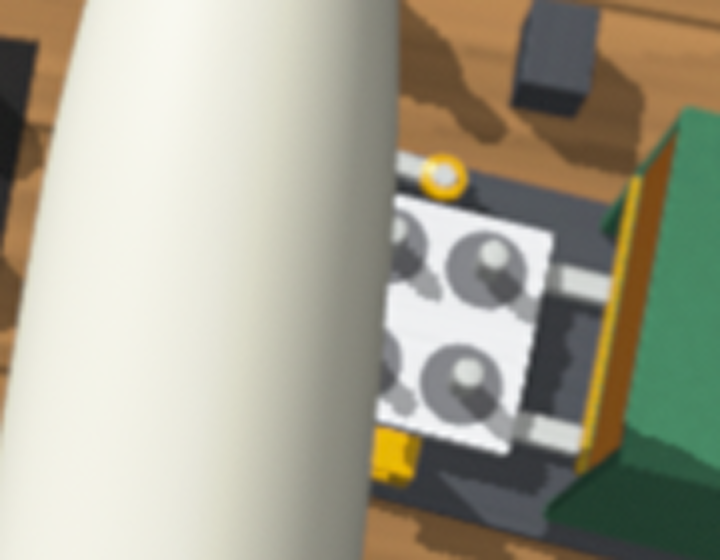

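Run:
```python
from h import *; from workcell import bot
p=bot.camera("wrist"); o=bot.get_obs();print(o["ee_pos"],o["tcp_rot"],abs(o["qd"]).max())
I=p["color"][:,:,::-1]; cv2.imwrite("pics/w3.png",cv2.resize(I,(800,600),interpolation=2))
k=1.5625
lab=[4,2,0,5,3,1]
ref={0:(-42,0),1:(42,0),2:(-42,70),3:(42,70),4:(-42,140),5:(42,140)}
def rep(U,z):
    W=np.array([back(p,((u[0]+.5)/k-.5,(u[1]+.5)/k-.5),z)[:2] for u in U])
    L=np.array([ref[i] for i in lab])/1000
    a,b=L-L.mean(0),W-W.mean(0)
    ang=np.arctan2((a[:,0]*b[:,1]-a[:,1]*b[:,0]).sum(),(a*b).sum())
    R=np.array([[np.cos(ang),-np.sin(ang)],[np.sin(ang),np.cos(ang)]])
    fit=a@R.T+W.mean(0)
    print(z,"yaw",np.rad2deg(ang).round(2),"rms",np.sqrt(((fit-W)**2).sum(1).mean()).round(4))
    for i,f,w in zip(lab,fit,W): print(i,f.round(4),w.round(4))
rep([(364,179),(268,179),(175,180),(367,289),(278,290),(190,289)],.04)
rep([(360,181),(254,181),(150,183),(363,299),(264,302),(169,302)],.075)
```

```text
[0.54777602 0.04081348 0.21338533] [ 1.79985336e+02 -4.65119042e-02  1.77114131e+02] 0.801204231561267
0.04 yaw -2.94 rms 0.0004
4 [0.4826 0.0117] [0.4829 0.0115]
2 [ 0.479  -0.0582] [ 0.479  -0.0587]
0 [ 0.4754 -0.1281] [ 0.4756 -0.1277]
5 [0.5665 0.0074] [0.5661 0.0073]
3 [ 0.5629 -0.0625] [ 0.5633 -0.0624]
1 [ 0.5593 -0.1324] [ 0.5588 -0.1321]
0.075 yaw -2.66 rms 0.0016
4 [0.4821 0.0128] [0.4836 0.0123]
2 [ 0.4788 -0.0571] [ 0.4797 -0.0568]
0 [ 0.4756 -0.1271] [ 0.4768 -0.1262]
5 [0.566  0.0089] [0.5636 0.0079]
3 [ 0.5627 -0.061 ] [ 0.5622 -0.0619]
1 [ 0.5595 -0.131 ] [ 0.5587 -0.1299]
```

View pics/w3.png

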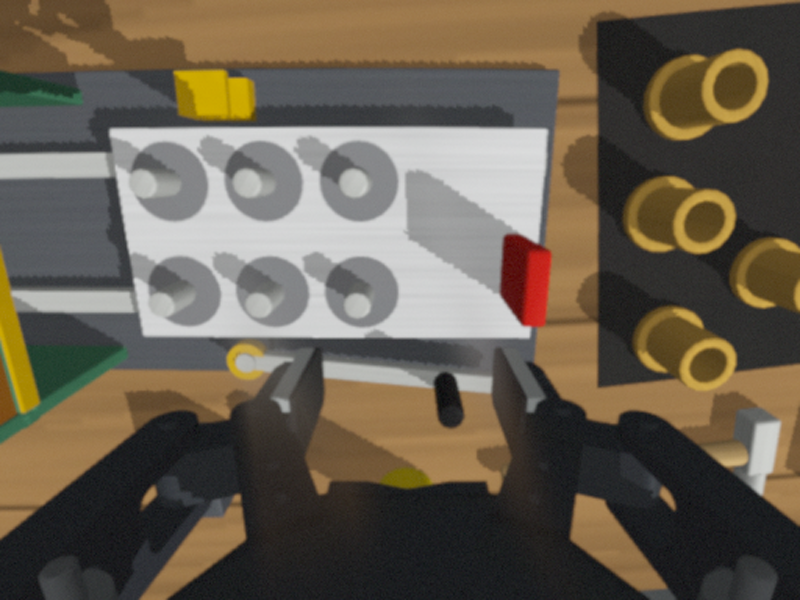

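```bash
cat > pins.py <<'E'
from h import *
def fitpins(p,U,z,k=1.5625,lab=(4,2,0,5,3,1)):
    ref={0:(-42,0),1:(42,0),2:(-42,70),3:(42,70),4:(-42,140),5:(42,140)}
    W=np.array([back(p,((u[0]+.5)/k-.5,(u[1]+.5)/k-.5),z)[:2] for u in U])
    L=np.array([ref[i] for i in lab])/1000
    a,b=L-L.mean(0),W-W.mean(0)
    ang=np.arctan2((a[:,0]*b[:,1]-a[:,1]*b[:,0]).sum(),(a*b).sum())
    R=np.array([[np.cos(ang),-np.sin(ang)],[np.sin(ang),np.cos(ang)]])
    fit=a@R.T+W.mean(0)
    print(z,"yaw",np.rad2deg(ang).round(2),"rms",np.sqrt(((fit-W)**2).sum(1).mean()).round(4))
    for i,f,w in zip(lab,fit,W): print(i,f.round(4),w.round(4))
    return dict(zip(lab,fit))
E
python3 - <<'E'
from pins import *; from workcell import bot
p=bot.camera("wrist")
fitpins(p,[(359,181),(262,181),(168.5,181),(361.5,291.5),(273,292),(184,291)],.04)
P=fitpins(p,[(354,183),(248,184),(144,184),(357,301),(258,304),(163,304)],.075)
I=cv2.resize(p["color"][:,:,::-1],None,fx=1.5625,fy=1.5625,interpolation=2)
P=fitpins(p,[(359,181),(262,181),(168.5,181),(361.5,291.5),(273,292),(184,291)],.04)
for v in P.values():
    for r,z in((.01,.075),(.01,.04),(.031,.04)):
        q=((proj(p,circ(v[0],v[1],z,r))+.5)*1.5625-.5); cv2.polylines(I,[np.round(q).astype(np.int32)],True,(0,0,255),1)
cv2.imwrite("pics/w4.png",I[80:380,60:560].repeat(1,0))
E
```

```text
0.04 yaw -3.06 rms 0.0005
4 [0.4839 0.0077] [0.4841 0.0082]
2 [ 0.4802 -0.0622] [ 0.4802 -0.0628]
0 [ 0.4765 -0.1321] [ 0.476  -0.1323]
5 [0.5678 0.0033] [0.5678 0.0033]
3 [ 0.5641 -0.0666] [ 0.5646 -0.0661]
1 [ 0.5603 -0.1365] [ 0.5602 -0.1367]
0.075 yaw -2.77 rms 0.0015
4 [0.4833 0.009 ] [0.4846 0.0087]
2 [ 0.4799 -0.0609] [ 0.4814 -0.0606]
0 [ 0.4766 -0.1308] [ 0.4772 -0.1299]
5 [0.5672 0.005 ] [0.5648 0.0041]
3 [ 0.5638 -0.065 ] [ 0.5634 -0.0659]
1 [ 0.5605 -0.1349] [ 0.56  -0.134]
0.04 yaw -3.06 rms 0.0005
4 [0.4839 0.0077] [0.4841 0.0082]
2 [ 0.4802 -0.0622] [ 0.4802 -0.0628]
0 [ 0.4765 -0.1321] [ 0.476  -0.1323]
5 [0.5678 0.0033] [0.5678 0.0033]
3 [ 0.5641 -0.0666] [ 0.5646 -0.0661]
1 [ 0.5603 -0.1365] [ 0.5602 -0.1367]
```

View pics/w4.png

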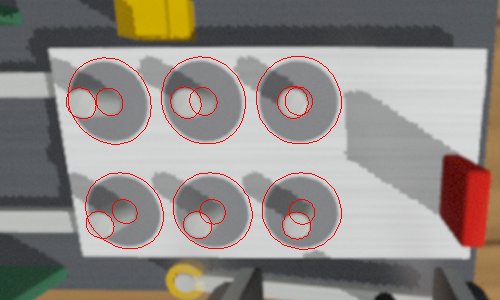

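Emit:
servo_tool(motion=[[[0, 0, 0, 0, 0, 0.143], [0, 0, 0, 0, 0, 0.143], [0, 0, 0, 0, 0, 0.143], [0, 0, 0, 0, 0, 0.143], [0, 0, 0, 0, 0, 0.143]]])

```text
time: 7.95
ee_pos: [0.5478, 0.0414, 0.2133]
tcp_rot: [-180.0, -0.0, 135.9]
wrist_force: [0.2, -1.2, 0.4]
opening: 0.0597
```

Emit:
servo_tool(motion=[[[0, 0, 0, 0, 0, 0.143], [0, 0, 0, 0, 0, 0.143], [0, 0, 0, 0, 0, 0.143], [0, 0, 0, 0, 0, 0.143], [0, 0, 0, 0, 0, 0.143]]], gripper=64)

```text
time: 8.45
ee_pos: [0.5478, 0.0413, 0.2133]
tcp_rot: [-179.9, -0.0, 94.9]
wrist_force: [-0.8, 0.4, 0.1]
opening: 0.064
```

Emit:
servo_tool(motion=[[[0, 0, 0, 0, 0, 0.141], [0, 0, 0, 0, 0, 0]]])

```text
time: 8.65
ee_pos: [0.5478, 0.0412, 0.2134]
tcp_rot: [-180.0, -0.0, 87.0]
wrist_force: [0.6, -0.2, 0.0]
opening: 0.0641
```

```bash
cat > go.py <<'E'
from h import *
from scipy.spatial.transform import Rotation as Ro
def d(o,X):
    R=Ro.from_euler("xyz",o["tcp_rot"],degrees=True).as_matrix()
    return (R.T@(np.array(X)-o["ee_pos"])*1000).round(1)
SL=dict(A=(.5791,.3557),B=(.637,.2733),C=(.5244,.2548),D=(.4342,.2649))
PIN={4:(.4839,.0078),2:(.4802,-.0620),5:(.5676,.0035),3:(.5640,-.0663)}
E
python3 - <<'E'
from go import *; from workcell import bot
s=bot.camera("scene");t=bot.camera("top"); o=bot.get_obs(); print(o["q"].round(1),o["ee_pos"],o["tcp_rot"])
for k,v in SL.items(): print(k,[(a.round(4),round(f,3)) for a,f in(fit_sleeve([s],v),fit_sleeve([t],v))],d(o,(*v,.2)))
E
```

```text
[ 4.3  4.6  8.2 93.6  0.  96.9] [0.5478482  0.04088289 0.21352147] [-1.79967459e+02 -1.94595770e-03  8.73823487e+01]
A [(array([0.5789, 0.3557]), np.float64(0.059)), (array([0.5793, 0.3558]), np.float64(0.067))] [315.9  16.8  13.5]
B [(array([0.6367, 0.2732]), np.float64(0.165)), (array([0.6371, 0.2737]), np.float64(0.125))] [236.2  78.5  13.5]
C [(array([0.5245, 0.2548]), np.float64(0.067)), (array([0.5244, 0.2548]), np.float64(0.116))] [212.6 -33.2  13.5]
D [(array([0.4341, 0.2649]), np.float64(0.076)), (array([0.4343, 0.2651]), np.float64(0.133))] [ 218.6 -123.8   13.6]
```

Emit:
servo_tool(motion=[[[44, -7, 0, 0, 0, 0], [44, -7, 0, 0, 0, 0], [44, -7, 0, 0, 0, 0], [44, -7, 0, 0, 0, 0], [36, -5, 0, 0, 0, 0]]])

```text
time: 9.25
ee_pos: [0.525, 0.2561, 0.2137]
tcp_rot: [-180.0, -0.0, 87.4]
wrist_force: [1.2, -0.0, -0.4]
opening: 0.0638
```

Emit:
servo_tool(motion=[[[0, 0, 40, 0, 0, 0], [0, 0, 40, 0, 0, 0], [0, 0, 0, 0, 0, 0], [0, 0, 0, 0, 0, 0]]])

```text
time: 9.65
ee_pos: [0.5254, 0.2535, 0.1344]
tcp_rot: [-179.9, 0.0, 87.2]
wrist_force: [1.0, 0.1, 0.7]
opening: 0.0642
```

Run:
```python
from go import *; from workcell import bot
p=bot.camera("wrist");  o=bot.get_obs(); print(o["ee_pos"],o["tcp_rot"])
v=SL["C"]; print(fit_sleeve([p],v),d(o,(*v,.036)))
I=p["color"][:,:,::-1].copy()
for r,z in((.023,.06),(.015,.06),(.031,0),(.031,.01)): cv2.polylines(I,[np.round(proj(p,circ(*v,z,r))).astype(np.int32)],True,(0,0,255),1)
cv2.imwrite("pics/w5.png",I)
```

```text
[0.52627875 0.25373979 0.13587484] [ 1.79912954e+02 -4.98509689e-02  8.71580646e+01]
(array([0.52331011, 0.25327932]), np.float64(0.088934876178839)) [ 0.9 -2.1 99.9]
```

View pics/w5.png

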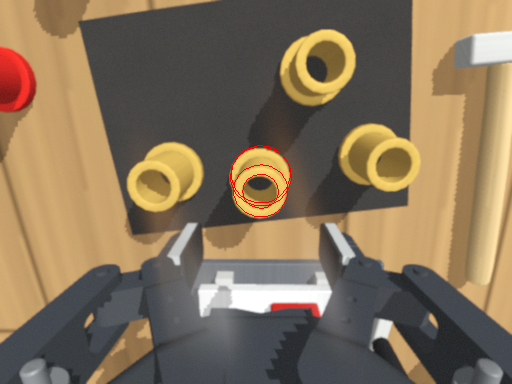

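Emit:
servo_tool(motion=[[[0, -2, 35, 0, 0, 0], [0, 0, 35, 0, 0, 0], [0, 0, 30, 0, 0, 0], [0, 0, 0, 0, 0, 0]]])

```text
time: 10.1
ee_pos: [0.5231, 0.253, 0.0325]
tcp_rot: [-179.9, 0.1, 87.1]
wrist_force: [-0.3, -0.6, 0.4]
opening: 0.0641
```

Emit:
servo_tool(motion=[[[0, 0, 0, 0, 0, 0], [0, 0, 0, 0, 0, 0], [0, 0, 0, 0, 0, 0], [0, 0, 0, 0, 0, 0]]], gripper=30, newtons=40)

```text
time: 10.5
ee_pos: [0.5252, 0.2543, 0.0373]
tcp_rot: [179.8, -0.1, 87.1]
wrist_force: [-1.8, -0.7, 6.8]
opening: 0.0447
```

Emit:
servo_tool(motion=[[[0, 0, -30, 0, 0, 0], [0, 0, -40, 0, 0, 0], [0, 0, -40, 0, 0, 0], [0, 0, 0, 0, 0, 0]]])

```text
time: 10.9
ee_pos: [0.5264, 0.2548, 0.1519]
tcp_rot: [179.4, -0.3, 87.1]
wrist_force: [0.6, 0.1, -2.5]
opening: 0.0446
```

Run:
```python
from go import *; from workcell import bot
p=bot.camera("wrist");  o=bot.get_obs(); print(o["ee_pos"],o["tcp_rot"],o["wrist_force"]); print(d(o,(*PIN[3],.146)))
I=p["color"][:,:,::-1]; cv2.imwrite("pics/w6.png",I)
```

```text
[0.52563913 0.25446899 0.14850109] [179.62642816  -0.20143213  87.08378326] [ 0.17238749  1.19753438 -4.44068422]
[-318.4   54.6    1.7]
```

View pics/w6.png

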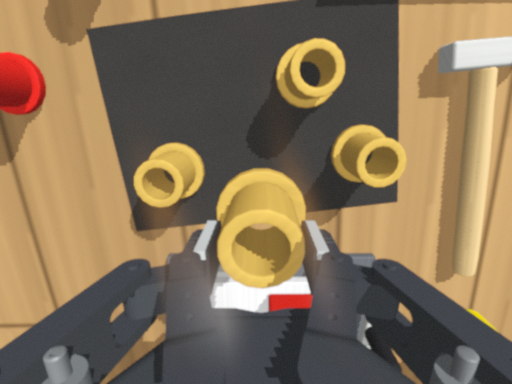

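Emit:
servo_tool(motion=[[[0, 0, -25, 0, 0, 0], [-44, 8, 0, 0, 0, 0], [-44, 8, 0, 0, 0, 0], [-44, 8, 0, 0, 0, 0], [-44, 8, 0, 0, 0, 0]]])

```text
time: 11.45
ee_pos: [0.5465, 0.0746, 0.1682]
tcp_rot: [-180.0, 0.0, 87.1]
wrist_force: [0.8, -0.2, -3.1]
opening: 0.0446
```

Emit:
servo_tool(motion=[[[-44, 8, 0, 0, 0, 0], [-44, 8, 0, 0, 0, 0], [-40, 7, 0, 0, 0, 0], [-14, 0, 0, 0, 0, 0], [0, 0, 0, 0, 0, 0]]])

```text
time: 11.95
ee_pos: [0.5621, -0.0686, 0.1681]
tcp_rot: [-179.9, 0.0, 86.9]
wrist_force: [0.2, -0.0, -3.3]
opening: 0.0444
```

Emit:
servo_tool(motion=[[[0, 0, 25, 0, 0, 0], [0, 0, 0, 0, 0, 0], [0, 0, 0, 0, 0, 0]]])

```text
time: 12.25
ee_pos: [0.562, -0.0657, 0.1436]
tcp_rot: [-179.9, -0.0, 87.1]
wrist_force: [0.3, -0.4, -4.5]
opening: 0.0445
```

Run:
```python
from go import *; from workcell import bot
p=bot.camera("wrist");  o=bot.get_obs(); print(o["ee_pos"],o["tcp_rot"],o["wrist_force"]); print(d(o,(*PIN[3],.077)))
I=p["color"][:,:,::-1].copy()
v=np.r_[o["ee_pos"]-[0,0,.037]]
for r,z in((.023,.06),(.015,.06)): cv2.polylines(I,[np.round(proj(p,circ(v[0],v[1],v[2]+z,r))).astype(np.int32)],True,(0,0,255),1)
for q in PIN.values(): cv2.polylines(I,[np.round(proj(p,circ(*q,.04,.031))).astype(np.int32)],True,(0,0,255),1)
cv2.imwrite("pics/w7.png",I)
```

```text
[ 0.56247475 -0.0658345   0.1444035 ] [-1.79999456e+02 -8.78597561e-03  8.71463476e+01] [ 1.2805419  -0.09182142 -2.69438905]
[-0.4  1.5 67.4]
```

View pics/w7.png

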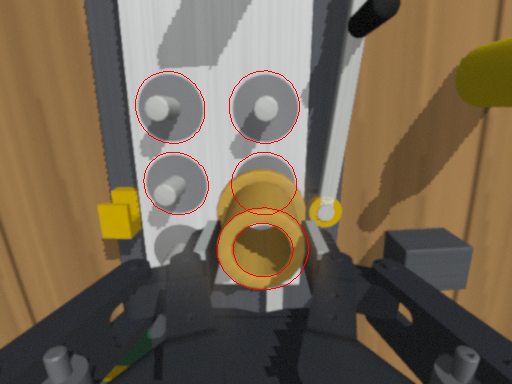

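Emit:
servo_tool(motion=[[[0, 1.5, 15, 0, 0, 0], [0, 0, 15, 0, 0, 0], [0, 0, 8, 0, 0, 0], [0, 0, 0, 0, 0, 0]]])

```text
time: 12.7
ee_pos: [0.563, -0.0666, 0.1037]
tcp_rot: [-179.8, -0.0, 87.1]
wrist_force: [-0.4, -0.2, -3.3]
opening: 0.0444
```

Emit:
servo_tool(motion=[[[0, 0, 10, 0, 0, 0], [0, 0, 10, 0, 0, 0], [0, 0, 5, 0, 0, 0], [0, 0, 3, 0, 0, 0], [0, 0, 0, 0, 0, 0]]])

```text
time: 13.2
ee_pos: [0.564, -0.0669, 0.0779]
tcp_rot: [180.0, 0.0, 87.1]
wrist_force: [0.2, -0.6, -3.0]
opening: 0.0443
```

Emit:
servo_tool(motion=[[[0, 0, 1, 0, 0, 0], [0, 0, 1, 0, 0, 0], [0, 0, 0, 0, 0, 0]]])

```text
time: 13.5
ee_pos: [0.5643, -0.0669, 0.0773]
tcp_rot: [179.9, 0.0, 87.1]
wrist_force: [-4.1, -1.2, 6.2]
opening: 0.0447
```

Emit:
servo_tool(motion=[[[0, 0, 0, 0, 0, 0], [0, 0, 0, 0, 0, 0], [0, 0, 0, 0, 0, 0]]], gripper=62)

```text
time: 13.8
ee_pos: [0.5642, -0.0668, 0.076]
tcp_rot: [180.0, -0.0, 87.1]
wrist_force: [0.1, -0.3, 0.4]
opening: 0.0621
```

Emit:
servo_tool(motion=[[[0, 0, -25, 0, 0, 0], [0, 0, -40, 0, 0, 0], [0, 0, -25, 0, 0, 0], [0, 0, 0, 0, 0, 0]]])

```text
time: 14.2
ee_pos: [0.5656, -0.067, 0.17]
tcp_rot: [179.6, 0.0, 87.1]
wrist_force: [-0.9, -1.3, 0.3]
opening: 0.0619
```

Run:
```python
from go import *; from workcell import bot
p=bot.camera("wrist");  o=bot.get_obs(); print(o["ee_pos"],o["tcp_rot"],o["wrist_force"]); 
I=p["color"][:,:,::-1].copy()
for r,z in((.023,.10),(.015,.10),(.031,.04),(.031,.05)): cv2.polylines(I,[np.round(proj(p,circ(*PIN[3],z,r))).astype(np.int32)],True,(0,0,255),1)
cv2.imwrite("pics/w8.png",I)
s=bot.camera("scene");t=bot.camera("top")
for k,v in SL.items():
  if k!="C": print(k,[(a.round(4),round(f,3)) for a,f in(fit_sleeve([s],v),fit_sleeve([t],v))],d(o,(*v,.17)))
```

```text
[ 0.56499058 -0.06692789  0.16764494] [1.79805637e+02 1.05576135e-02 8.70784842e+01] [ 0.18532037  0.82349706 -0.31453355]
A [(array([0.5792, 0.3558]), np.float64(0.058)), (array([0.5792, 0.3558]), np.float64(0.071))] [422.8  -7.4  -2.5]
B [(array([0.6367, 0.2732]), np.float64(0.165)), (array([0.6375, 0.2736]), np.float64(0.116))] [343.5  54.6  -2.2]
D [(array([0.4343, 0.265 ]), np.float64(0.079)), (array([0.4345, 0.265 ]), np.float64(0.136))] [ 324.7 -147.5   -2.9]
```

View pics/w8.png

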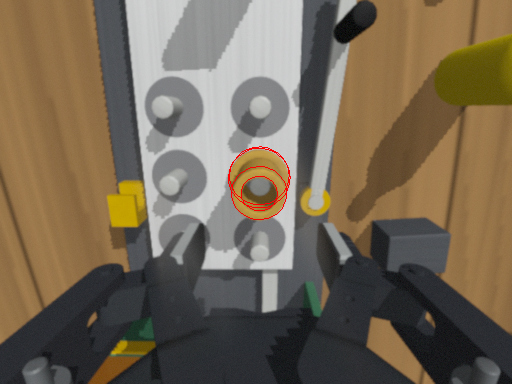

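Emit:
servo_tool(motion=[[[41, -18.5, 0, 0, 0, 0], [41, -18.5, 0, 0, 0, 0], [41, -18.5, 0, 0, 0, 0], [41, -18.5, 0, 0, 0, 0], [41, -18.5, 0, 0, 0, 0]]])

```text
time: 14.85
ee_pos: [0.4806, 0.1439, 0.1643]
tcp_rot: [-179.9, 0.0, 87.1]
wrist_force: [0.8, 0.1, -0.9]
opening: 0.0617
```

Emit:
servo_tool(motion=[[[41, -18.5, 0, 0, 0, 0], [41, -18.5, 0, 0, 0, 0], [38, -18, 0, 0, 0, 0], [0, 0, 30, 0, 0, 0], [0, 0, 0, 0, 0, 0]]])

```text
time: 15.35
ee_pos: [0.4308, 0.2652, 0.1313]
tcp_rot: [-179.7, 0.2, 87.2]
wrist_force: [-0.3, -0.2, -0.5]
opening: 0.062
```

```bash
cat > chk.py <<'E'
import sys
from go import *; from workcell import bot
def ov(I,p,v,z0):
    for r,z in((.023,.06),(.015,.06),(.031,0),(.031,.01)): cv2.polylines(I,[np.round(proj(p,circ(v[0],v[1],z0+z,r))).astype(np.int32)],True,(0,0,255),1)
def pick(k,out):
    p=bot.camera("wrist"); o=bot.get_obs(); print(o["ee_pos"].round(4),o["tcp_rot"].round(2)); v=SL[k]
    print(d(o,(*v,.037))); I=p["color"][:,:,::-1].copy(); ov(I,p,v,0); cv2.imwrite(out,I)
def place(n,out,z=.077):
    p=bot.camera("wrist"); o=bot.get_obs(); print(o["ee_pos"].round(4),o["tcp_rot"].round(2),o["wrist_force"].round(1)); v=PIN[n]
    print(d(o,(*v,z))); I=p["color"][:,:,::-1].copy()
    e=o["ee_pos"]-[0,0,.037]; ov(I,p,e[:2],e[2])
    for q in PIN.values(): cv2.polylines(I,[np.round(proj(p,circ(*q,.04,.031))).astype(np.int32)],True,(0,0,255),1)
    cv2.imwrite(out,I)
E
python3 -c "
from chk import *
pick('D','pics/w9.png')"
```

```text
[0.4317 0.2647 0.1333] [-1.7976e+02  1.7000e-01  8.7140e+01]
[ 0.6  2.9 96.3]
```

View pics/w9.png

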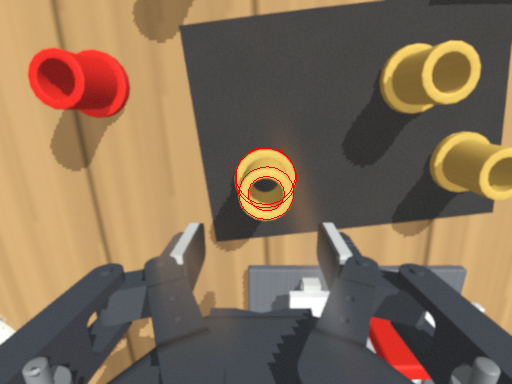

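Emit:
servo_tool(motion=[[[0.5, 2, 35, 0, 0, 0], [0, 0, 35, 0, 0, 0], [0, 0, 26, 0, 0, 0], [0, 0, 0, 0, 0, 0]]])

```text
time: 15.8
ee_pos: [0.4339, 0.2636, 0.037]
tcp_rot: [-179.7, 0.2, 87.0]
wrist_force: [0.9, -0.3, 0.2]
opening: 0.0621
```

Emit:
servo_tool(motion=[[[0, 0, 0, 0, 0, 0], [0, 0, 0, 0, 0, 0], [0, 0, 0, 0, 0, 0], [0, 0, 0, 0, 0, 0]]], gripper=30, newtons=40)

```text
time: 16.2
ee_pos: [0.4362, 0.2659, 0.0416]
tcp_rot: [179.9, -0.1, 87.1]
wrist_force: [-1.7, -2.2, 6.3]
opening: 0.0437
```

Emit:
servo_tool(motion=[[[0, 0, -35, 0, 0, 0], [0, 0, -45, 0, 0, 0], [0, 0, -45, 0, 0, 0], [-44, 8, -10, 0, 0, 0], [-44, 9, 0, 0, 0, 0]]])

```text
time: 16.7
ee_pos: [0.4487, 0.1771, 0.1778]
tcp_rot: [179.8, -0.1, 87.3]
wrist_force: [1.0, -1.3, -3.5]
opening: 0.0438
```

Emit:
servo_tool(motion=[[[-44, 9, 0, 0, 0, 0], [-44, 9, 0, 0, 0, 0], [-44, 9, 0, 0, 0, 0], [-44, 9, 0, 0, 0, 0], [-44, 8, 0, 0, 0, 0]]])

```text
time: 17.2
ee_pos: [0.4806, -0.0468, 0.1753]
tcp_rot: [179.9, -0.0, 87.1]
wrist_force: [1.9, -0.6, -4.7]
opening: 0.0437
```

Emit:
servo_tool(motion=[[[-16, 1, 20, 0, 0, 0], [0, 0, 10, 0, 0, 0], [0, 0, 0, 0, 0, 0], [0, 0, 0, 0, 0, 0]]])

```text
time: 17.6
ee_pos: [0.4807, -0.0603, 0.1452]
tcp_rot: [180.0, -0.0, 87.1]
wrist_force: [0.2, 0.1, -2.8]
opening: 0.0438
```

```bash
python3 -c "
from chk import *
place(2,'pics/w10.png')"
```

```text
[ 0.4809 -0.0602  0.1456] [ 1.7996e+02 -1.0000e-02  8.7150e+01] [ 0.7 -0.7 -3.3]
[-1.8 -0.6 68.6]
```

View pics/w10.png

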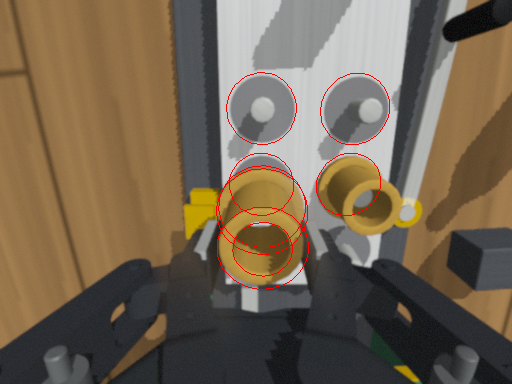

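Emit:
servo_tool(motion=[[[-1, -0.5, 15, 0, 0, 0], [0, 0, 15, 0, 0, 0], [0, 0, 8, 0, 0, 0], [0, 0, 0, 0, 0, 0]]])

```text
time: 18.05
ee_pos: [0.4791, -0.0617, 0.1049]
tcp_rot: [-179.8, -0.0, 87.1]
wrist_force: [-0.3, -1.0, -4.3]
opening: 0.0439
```

Emit:
servo_tool(motion=[[[0, 0, 10, 0, 0, 0], [0, 0, 8, 0, 0, 0], [0, 0, 4, 0, 0, 0], [0, 0, 2, 0, 0, 0], [0, 0, 0, 0, 0, 0]]])

```text
time: 18.55
ee_pos: [0.4801, -0.0621, 0.0827]
tcp_rot: [-180.0, -0.0, 87.1]
wrist_force: [-0.0, 0.7, -3.6]
opening: 0.0439
```

Emit:
servo_tool(motion=[[[0, 0, 1, 0, 0, 0], [0, 0, 1, 0, 0, 0], [0, 0, 0, 0, 0, 0]]])

```text
time: 18.85
ee_pos: [0.4804, -0.0619, 0.0818]
tcp_rot: [179.9, -0.0, 87.1]
wrist_force: [-2.5, 1.5, 4.5]
opening: 0.0439
```

Emit:
servo_tool(motion=[[[0, 0, 0, 0, 0, 0], [0, 0, 0, 0, 0, 0], [0, 0, 0, 0, 0, 0]]], gripper=62)

```text
time: 19.15
ee_pos: [0.4803, -0.0621, 0.0809]
tcp_rot: [180.0, 0.0, 87.1]
wrist_force: [0.5, 0.1, -0.7]
opening: 0.0622
```

Emit:
servo_tool(motion=[[[0, 0, -25, 0, 0, 0], [0, 0, -40, 0, 0, 0], [0, 0, -25, 0, 0, 0], [0, 0, 0, 0, 0, 0]]])

```text
time: 19.55
ee_pos: [0.4817, -0.0623, 0.1746]
tcp_rot: [179.7, 0.0, 87.1]
wrist_force: [-0.2, -0.5, -0.6]
opening: 0.062
```

Run:
```python
from chk import *
p=bot.camera("wrist");  o=bot.get_obs(); print(o["ee_pos"],o["tcp_rot"],o["wrist_force"]); 
I=p["color"][:,:,::-1].copy(); ov(I,p,PIN[3],.04); ov(I,p,PIN[2],.04)
cv2.imwrite("pics/w11.png",I)
s=bot.camera("scene");t=bot.camera("top")
for k,v in SL.items():
  if k in "AB": print(k,[(a.round(4),round(f,3)) for a,f in(fit_sleeve([s],v),fit_sleeve([t],v))],d(o,(*v,.17)))
```

```text
[ 0.48110127 -0.06221823  0.17246599] [1.79814331e+02 1.90714472e-02 8.70741196e+01] [-0.44785952 -0.11400281 -0.17691219]
A [(array([0.5792, 0.3558]), np.float64(0.058)), (array([0.5793, 0.356 ]), np.float64(0.069))] [422.4  76.5   2.6]
B [(array([0.6366, 0.2733]), np.float64(0.166)), (array([0.6375, 0.2735]), np.float64(0.123))] [343.  138.6   2.8]
```

View pics/w11.png

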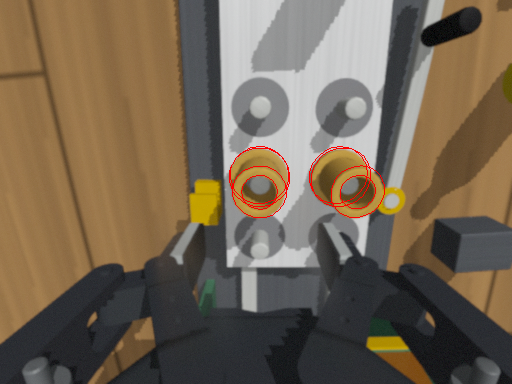

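Emit:
servo_tool(motion=[[[43, 17.3, 0, 0, 0, 0], [43, 17.3, 0, 0, 0, 0], [43, 17.3, 0, 0, 0, 0], [43, 17.3, 0, 0, 0, 0], [43, 17.3, 0, 0, 0, 0]]])

```text
time: 20.2
ee_pos: [0.5775, 0.15, 0.1692]
tcp_rot: [-179.9, 0.0, 87.1]
wrist_force: [1.2, -0.5, 0.9]
opening: 0.062
```

Emit:
servo_tool(motion=[[[43, 17.3, 0, 0, 0, 0], [43, 17.3, 0, 0, 0, 0], [42, 17.3, 0, 0, 0, 0], [0, 0, 35, 0, 0, 0], [0, 0, 0, 0, 0, 0]]])

```text
time: 20.7
ee_pos: [0.6338, 0.2737, 0.1284]
tcp_rot: [-179.5, 0.3, 87.2]
wrist_force: [-0.1, -0.6, -1.3]
opening: 0.0622
```

```bash
python3 -c "
from chk import *
bot.camera('wrist')
pick('B','pics/w12.png')"
```

```text
[0.6346 0.2726 0.1341] [-1.7978e+02  1.2000e-01  8.7070e+01]
[ 1.   2.8 97.1]
```

View pics/w12.png

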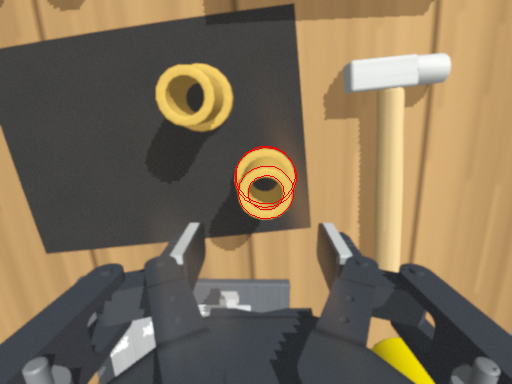

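Emit:
servo_tool(motion=[[[1, 2, 35, 0, 0, 0], [0, 0, 35, 0, 0, 0], [0, 0, 26, 0, 0, 0], [0, 0, 0, 0, 0, 0]]])

```text
time: 21.2
ee_pos: [0.636, 0.2724, 0.0375]
tcp_rot: [-179.7, 0.1, 87.0]
wrist_force: [0.1, -0.6, 0.2]
opening: 0.0618
```

Emit:
servo_tool(motion=[[[0, 0, 0, 0, 0, 0], [0, 0, 0, 0, 0, 0], [0, 0, 0, 0, 0, 0], [0, 0, 0, 0, 0, 0]]], gripper=30, newtons=40)

```text
time: 21.6
ee_pos: [0.6388, 0.2745, 0.0427]
tcp_rot: [179.8, -0.1, 87.1]
wrist_force: [-2.1, -1.6, 7.6]
opening: 0.0443
```

Emit:
servo_tool(motion=[[[0, 0, -35, 0, 0, 0], [0, 0, -45, 0, 0, 0], [0, 0, -45, 0, 0, 0], [-44, -9, -10, 0, 0, 0], [-44, -9, 0, 0, 0, 0]]])

```text
time: 22.1
ee_pos: [0.6166, 0.1877, 0.1785]
tcp_rot: [179.7, -0.1, 87.2]
wrist_force: [1.0, -1.3, -4.2]
opening: 0.0442
```

Emit:
servo_tool(motion=[[[-44, -9, 0, 0, 0, 0], [-44, -9, 0, 0, 0, 0], [-44, -9, 0, 0, 0, 0], [-44, -9, 0, 0, 0, 0], [-9, -2, 20, 0, 0, 0]]])

```text
time: 22.6
ee_pos: [0.5684, 0.0008, 0.1585]
tcp_rot: [179.7, 0.0, 86.9]
wrist_force: [1.3, 1.6, -3.3]
opening: 0.0444
```

Emit:
servo_tool(motion=[[[0, 0, 10, 0, 0, 0], [0, 0, 0, 0, 0, 0], [0, 0, 0, 0, 0, 0]]])

```text
time: 22.9
ee_pos: [0.5683, 0.0056, 0.1452]
tcp_rot: [-180.0, -0.0, 87.1]
wrist_force: [-1.1, -0.1, -3.7]
opening: 0.0442
```

```bash
python3 -c "
from chk import *
place(5,'pics/w13.png')"
```

```text
[0.5685 0.0057 0.1455] [ 1.7997e+02 -1.0000e-02  8.7160e+01] [-0.1 -0.4 -3.2]
[-2.2 -0.8 68.5]
```

View pics/w13.png

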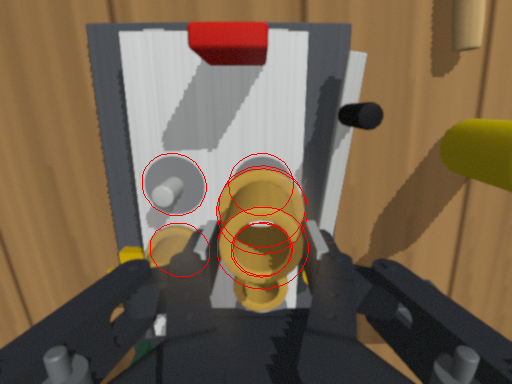

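Emit:
servo_tool(motion=[[[-1.3, -0.8, 15, 0, 0, 0], [0, 0, 15, 0, 0, 0], [0, 0, 8, 0, 0, 0], [0, 0, 0, 0, 0, 0]]])

```text
time: 23.35
ee_pos: [0.5665, 0.0037, 0.1053]
tcp_rot: [-179.9, 0.0, 87.1]
wrist_force: [-0.3, -0.3, -3.2]
opening: 0.0444
```

Emit:
servo_tool(motion=[[[0, 0, 10, 0, 0, 0], [0, 0, 8, 0, 0, 0], [0, 0, 4, 0, 0, 0], [0, 0, 3, 0, 0, 0], [0, 0, 0, 0, 0, 0]]])

```text
time: 23.85
ee_pos: [0.567, 0.0033, 0.0828]
tcp_rot: [180.0, -0.0, 87.1]
wrist_force: [-4.0, -0.1, 3.5]
opening: 0.0445
```

Seated (contact felt). Release, and check A.

Emit:
servo_tool(motion=[[[0, 0, 0.5, 0, 0, 0], [0, 0, 0, 0, 0, 0], [0, 0, 0, 0, 0, 0], [0, 0, 0, 0, 0, 0]]], gripper=62)

```text
time: 24.25
ee_pos: [0.5673, 0.0033, 0.0814]
tcp_rot: [180.0, 0.0, 87.1]
wrist_force: [0.2, 0.5, 0.3]
opening: 0.0622
```

Emit:
servo_tool(motion=[[[0, 0, -25, 0, 0, 0], [0, 0, -40, 0, 0, 0], [0, 0, -25, 0, 0, 0], [0, 0, 0, 0, 0, 0]]])

```text
time: 24.65
ee_pos: [0.5688, 0.0033, 0.1755]
tcp_rot: [179.6, -0.0, 87.1]
wrist_force: [0.3, 0.3, -0.5]
opening: 0.062
```

Run:
```python
from chk import *
p=bot.camera("wrist");  o=bot.get_obs(); print(o["ee_pos"],o["tcp_rot"],o["wrist_force"]); 
I=p["color"][:,:,::-1].copy(); ov(I,p,PIN[3],.04); ov(I,p,PIN[2],.04); ov(I,p,PIN[5],.04)
cv2.imwrite("pics/w14.png",I)
s=bot.camera("scene");t=bot.camera("top")
for k,v in SL.items():
  if k in "A": print(k,[(a.round(4),round(f,3)) for a,f in(fit_sleeve([s],v),fit_sleeve([t],v))],d(o,(*v,.17)))
```

```text
[0.56817656 0.00329431 0.17319305] [ 1.79800575e+02 -1.19257768e-02  8.70753864e+01] [-0.08190278  0.08275942 -0.40916396]
A [(array([0.5791, 0.3558]), np.float64(0.06)), (array([0.5791, 0.3558]), np.float64(0.074))] [352.5  -7.1   3.2]
```

View pics/w14.png

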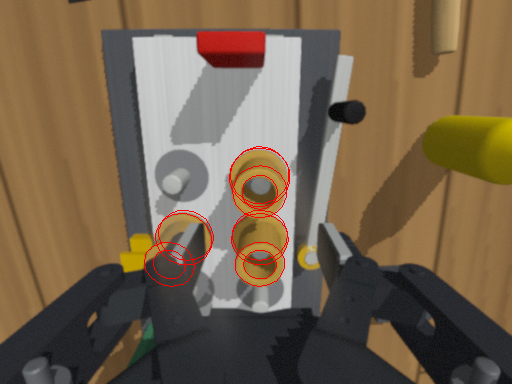

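Emit:
servo_tool(motion=[[[44, -1, 0, 0, 0, 0], [44, -1, 0, 0, 0, 0], [44, -1, 0, 0, 0, 0], [44, -1, 0, 0, 0, 0], [44, -1, 0, 0, 0, 0]]])

```text
time: 25.3
ee_pos: [0.5727, 0.2248, 0.1697]
tcp_rot: [-179.9, 0.1, 87.1]
wrist_force: [0.4, -0.6, 0.1]
opening: 0.0624
```

Emit:
servo_tool(motion=[[[44, -1, 0, 0, 0, 0], [44, 0, 0, 0, 0, 0], [43, 0, 0, 0, 0, 0], [0, 0, 35, 0, 0, 0], [0, 0, 0, 0, 0, 0]]])

```text
time: 25.8
ee_pos: [0.5766, 0.3541, 0.1295]
tcp_rot: [-179.5, 0.3, 87.2]
wrist_force: [-0.3, 0.1, -0.8]
opening: 0.0619
```

```bash
python3 -c "
from chk import *
bot.camera('wrist')
pick('A','pics/w15.png')"
```

```text
[0.5781 0.3532 0.1348] [-1.7982e+02  1.3000e-01  8.7070e+01]
[ 2.8  1.1 97.8]
```

View pics/w15.png

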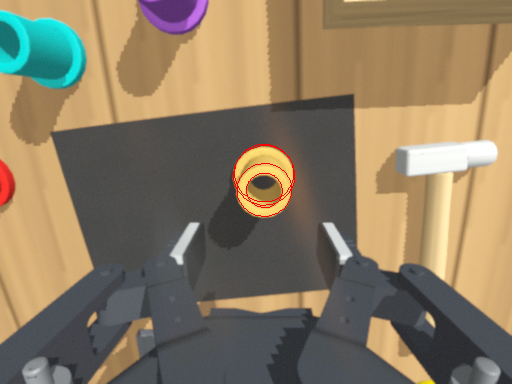

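Emit:
servo_tool(motion=[[[2, 0.8, 35, 0, 0, 0], [0, 0, 35, 0, 0, 0], [0, 0, 26, 0, 0, 0], [0, 0, 0, 0, 0, 0]]])

```text
time: 26.3
ee_pos: [0.5787, 0.354, 0.0377]
tcp_rot: [-179.8, 0.2, 87.0]
wrist_force: [-0.7, 0.3, -0.1]
opening: 0.0622
```

Emit:
servo_tool(motion=[[[0, 0, 0, 0, 0, 0], [0, 0, 0, 0, 0, 0], [0, 0, 0, 0, 0, 0], [0, 0, 0, 0, 0, 0]]], gripper=30, newtons=40)

```text
time: 26.7
ee_pos: [0.581, 0.3564, 0.0429]
tcp_rot: [179.8, -0.1, 87.1]
wrist_force: [-2.3, -2.5, 7.0]
opening: 0.0449
```

Emit:
servo_tool(motion=[[[0, 0, -35, 0, 0, 0], [0, 0, -45, 0, 0, 0], [0, 0, -45, 0, 0, 0], [-44, -10, -10, 0, 0, 0], [-44, -10, 0, 0, 0, 0]]])

```text
time: 27.2
ee_pos: [0.5566, 0.2697, 0.1787]
tcp_rot: [179.7, -0.1, 87.2]
wrist_force: [0.1, -0.8, -3.1]
opening: 0.0448
```

Emit:
servo_tool(motion=[[[-44, -10, 0, 0, 0, 0], [-44, -10, 0, 0, 0, 0], [-44, -10, 0, 0, 0, 0], [-44, -10, 0, 0, 0, 0], [-44, -10, 0, 0, 0, 0]]])

```text
time: 27.7
ee_pos: [0.4937, 0.0506, 0.176]
tcp_rot: [179.9, -0.0, 87.1]
wrist_force: [1.2, -0.6, -3.0]
opening: 0.0444
```

Emit:
servo_tool(motion=[[[-44, -7.5, 0, 0, 0, 0], [0, 0, 20, 0, 0, 0], [0, 0, 10, 0, 0, 0], [0, 0, 0, 0, 0, 0], [0, 0, 0, 0, 0, 0]]])

```text
time: 28.2
ee_pos: [0.4847, 0.0093, 0.1457]
tcp_rot: [-180.0, -0.0, 87.2]
wrist_force: [-0.5, 0.3, -3.1]
opening: 0.0442
```

```bash
python3 -c "
from chk import *
place(4,'pics/w16.png')"
```

```text
[0.485  0.0093 0.1459] [179.98  -0.    87.16] [ 0.1  0.  -2.9]
[-1.6 -1.  68.9]
```

View pics/w16.png

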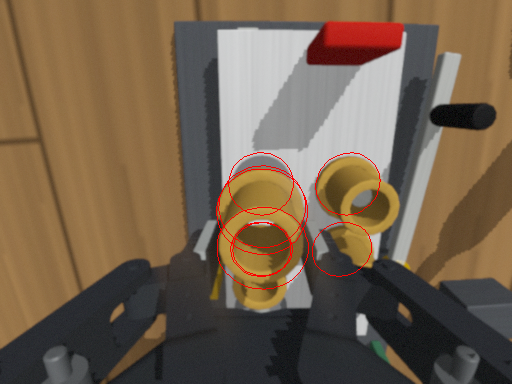

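Emit:
servo_tool(motion=[[[-1, -1, 15, 0, 0, 0], [0, 0, 15, 0, 0, 0], [0, 0, 8, 0, 0, 0], [0, 0, 0, 0, 0, 0]]])

```text
time: 28.65
ee_pos: [0.4829, 0.0079, 0.106]
tcp_rot: [-179.9, 0.0, 87.1]
wrist_force: [0.1, 0.1, -2.7]
opening: 0.0446
```

Emit:
servo_tool(motion=[[[0, 0, 10, 0, 0, 0], [0, 0, 8, 0, 0, 0], [0, 0, 4, 0, 0, 0], [0, 0, 3, 0, 0, 0], [0, 0, 0, 0, 0, 0]]])

```text
time: 29.15
ee_pos: [0.4835, 0.0075, 0.083]
tcp_rot: [180.0, 0.0, 87.1]
wrist_force: [-3.0, -1.2, 2.8]
opening: 0.0443
```

Emit:
servo_tool(motion=[[[0, 0, 0.5, 0, 0, 0], [0, 0, 0, 0, 0, 0], [0, 0, 0, 0, 0, 0], [0, 0, 0, 0, 0, 0]]], gripper=62)

```text
time: 29.55
ee_pos: [0.4837, 0.0076, 0.0819]
tcp_rot: [180.0, -0.0, 87.1]
wrist_force: [0.2, -0.1, 0.8]
opening: 0.0621
```

Emit:
servo_tool(motion=[[[0, 0, -25, 0, 0, 0], [0, 0, -40, 0, 0, 0], [0, 0, -25, 0, 0, 0], [0, 0, 0, 0, 0, 0], [0, 0, 0, 0, 0, 0]]])

```text
time: 30.05
ee_pos: [0.4839, 0.0076, 0.172]
tcp_rot: [179.9, -0.0, 87.1]
wrist_force: [-0.4, 0.4, -0.9]
opening: 0.0618
```

Run:
```python
from chk import *
p=bot.camera("wrist");  o=bot.get_obs(); print(o["ee_pos"],o["tcp_rot"],o["wrist_force"]); 
I=p["color"][:,:,::-1].copy()
for v in PIN.values(): ov(I,p,v,.04)
cv2.imwrite("pics/w17.png",I)
print(d(o,(.5535,.165,.165)))
```

```text
[0.48344672 0.00756528 0.17111613] [-1.79963405e+02  3.24548232e-03  8.70780853e+01] [-0.42253839 -0.09962025  0.32189718]
[160.8  61.9   6.1]
```

View pics/w17.png

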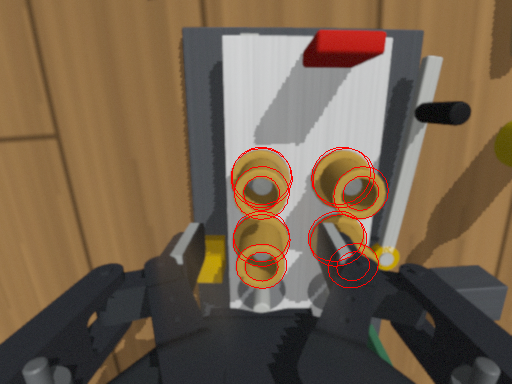

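Emit:
servo_tool(motion=[[[40, 15.5, -5, 0, 0, 0], [40, 15.5, 0, 0, 0, 0], [40, 15.5, 0, 0, 0, 0], [41, 15.5, 0, 0, 0, 0], [0, 0, 0, 0, 0, 0]]], gripper=0)

```text
time: 30.6
ee_pos: [0.5542, 0.169, 0.1738]
tcp_rot: [-179.8, 0.0, 87.3]
wrist_force: [-1.3, -1.3, -1.5]
opening: -0.0004
```

Run:
```python
from chk import *
s=bot.camera("scene");t=bot.camera("top");p=bot.camera("wrist");o=bot.get_obs()
print(o["ee_pos"],d(o,(.5535,.16,.085)))
for n,c in(("s",s),("t",t)):
    I=c["color"][:,:,::-1].copy()
    cv2.imwrite(f"pics/{n}18.png",cv2.resize(I[90:290,60:380],None,fx=2.5,fy=2.5,interpolation=2))
I=p["color"][:,:,::-1].copy()
cv2.imwrite("pics/w18.png",I)
for k,v in PIN.items(): print(k,[(a.round(4),round(f,3)) for a,f in(fit_sleeve([s],v,.04),fit_sleeve([t],v,.04))])
```

```text
[0.55306146 0.16493707 0.17547518] [-4.8  0.9 90.5]
4 [(array([0.4842, 0.0081]), np.float64(0.323)), (array([0.482, 0.006]), np.float64(0.42))]
2 [(array([ 0.4804, -0.0616]), np.float64(0.285)), (array([ 0.4817, -0.0613]), np.float64(0.372))]
5 [(array([0.568 , 0.0024]), np.float64(0.26)), (array([0.5683, 0.0038]), np.float64(0.355))]
3 [(array([ 0.5667, -0.0679]), np.float64(0.277)), (array([ 0.563 , -0.0651]), np.float64(0.332))]
```

View pics/s18.png

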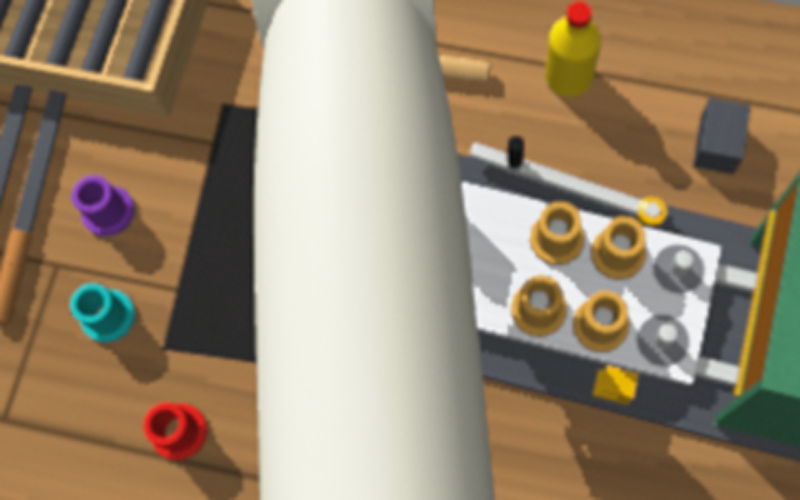

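View pics/w18.png

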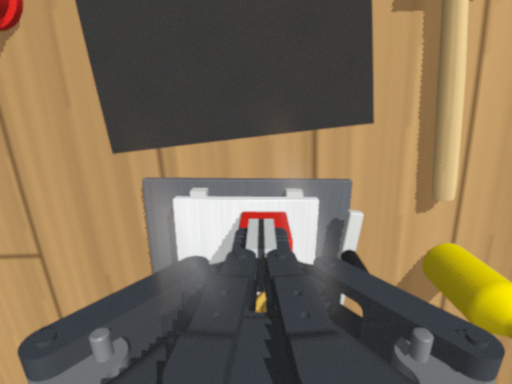

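Emit:
servo_tool(motion=[[[0, 0, 30, 0, 0, 0], [0, 0, 35, 0, 0, 0], [0, 0, 25, 0, 0, 0], [0, 0, 0, 0, 0, 0]]])

```text
time: 31.15
ee_pos: [0.5513, 0.1633, 0.0832]
tcp_rot: [-179.7, 0.1, 87.0]
wrist_force: [-0.3, -1.0, 0.3]
opening: 0.0002
```

Emit:
servo_tool(motion=[[[-10, 0, 0, 0, 0, 0], [-10, 0, 0, 0, 0, 0], [-10, 0, 0, 0, 0, 0], [-10, 0, 0, 0, 0, 0], [-10, 0, 0, 0, 0, 0]]])

```text
time: 31.65
ee_pos: [0.5519, 0.1147, 0.0886]
tcp_rot: [179.9, -0.1, 87.1]
wrist_force: [0.1, 4.4, 2.7]
opening: -0.0001
```

Emit:
servo_tool(motion=[[[-12, 0, 0, 0, 0, 0], [-15, 0, 0, 0, 0, 0], [-15, 0, 0, 0, 0, 0], [-15, 0, 0, 0, 0, 0], [-15, 0, 0, 0, 0, 0]]])

```text
time: 32.15
ee_pos: [0.5476, 0.0422, 0.0873]
tcp_rot: [180.0, -0.0, 87.1]
wrist_force: [0.5, 5.0, 4.0]
opening: -0.0
```

Emit:
servo_tool(motion=[[[-15, 0, 0, 0, 0, 0], [-15, 0, 0, 0, 0, 0], [-15, 0, 0, 0, 0, 0], [-15, 0, 0, 0, 0, 0], [-15, 0, 0, 0, 0, 0]]])

```text
time: 32.65
ee_pos: [0.5434, -0.0328, 0.0867]
tcp_rot: [-180.0, -0.0, 87.1]
wrist_force: [-0.7, 4.3, 4.1]
opening: 0.0001
```

Emit:
servo_tool(motion=[[[-15, 0, 0, 0, 0, 0], [-15, 0, 0, 0, 0, 0], [-12, 0, 0, 0, 0, 0], [-10, 0, 0, 0, 0, 0], [-6, 0, 0, 0, 0, 0]]])

```text
time: 33.15
ee_pos: [0.5404, -0.0906, 0.0865]
tcp_rot: [-180.0, 0.0, 87.0]
wrist_force: [-0.9, 5.0, 0.4]
opening: -0.0
```

Emit:
servo_tool(motion=[[[-4, 0, 0, 0, 0, 0], [-4, 0, 0, 0, 0, 0], [-3, 0, 0, 0, 0, 0], [-3, 0, 0, 0, 0, 0], [0, 0, 0, 0, 0, 0]]])

```text
time: 33.65
ee_pos: [0.5401, -0.104, 0.0868]
tcp_rot: [180.0, 0.1, 87.1]
wrist_force: [0.9, -0.1, -0.2]
opening: -0.0001
```

Emit:
servo_tool(motion=[[[-3, 0, 0, 0, 0, 0], [-3, 0, 0, 0, 0, 0], [0, 0, 0, 0, 0, 0]]])

```text
time: 33.95
ee_pos: [0.5398, -0.1101, 0.087]
tcp_rot: [180.0, 0.1, 87.1]
wrist_force: [0.1, -1.5, 0.6]
opening: 0.0002
```

Emit:
servo_tool(motion=[[[-2, 0, 0, 0, 0, 0], [-2, 0, 0, 0, 0, 0], [0, 0, 0, 0, 0, 0]]])

```text
time: 34.25
ee_pos: [0.5397, -0.1116, 0.087]
tcp_rot: [180.0, -0.2, 87.2]
wrist_force: [0.8, 14.2, 0.5]
opening: -0.0002
```

Emit:
servo_tool(motion=[[[-1, 0, 0, 0, 0, 0], [0, 0, 0, 0, 0, 0], [0, 0, 0, 0, 0, 0]]])

```text
time: 34.55
ee_pos: [0.5397, -0.1116, 0.087]
tcp_rot: [180.0, -0.3, 87.2]
wrist_force: [1.4, 17.9, 2.4]
opening: -0.0001
```

Emit:
servo_tool(motion=[[[15, 0, 0, 0, 0, 0], [20, 0, -30, 0, 0, 0], [20, 0, -45, 0, 0, 0], [20, 0, -40, 0, 0, 0], [0, 0, 0, 0, 0, 0]]])

```text
time: 35.05
ee_pos: [0.5452, -0.038, 0.208]
tcp_rot: [179.5, 0.0, 87.2]
wrist_force: [0.7, -0.4, -0.0]
opening: 0.0002
```

Run:
```python
from chk import *
s=bot.camera("scene");t=bot.camera("top");p=bot.camera("wrist");o=bot.get_obs()
print(o["ee_pos"])
for n,c in(("s",s),("t",t)):
    I=c["color"][:,:,::-1].copy()
    cv2.imwrite(f"pics/{n}19.png",cv2.resize(I[120:280,200:400],None,fx=4,fy=3.5,interpolation=2))
I=p["color"][:,:,::-1].copy()
cv2.imwrite("pics/w19.png",I)
print([(n,bot.look_for(c,"latch_knob")) for n,c in(("s",s),("t",t),("w",p))])
```

```text
[ 0.54326102 -0.03956619  0.20139905]
[('s', [{'rect': [276.5, 99.0, 12.2, 23.2], 'confidence': 0.54}, {'rect': [248.6, 142.5, 18.5, 14.3], 'confidence': 0.5}]), ('t', [{'rect': [234.8, 156.0, 52.9, 18.5], 'confidence': 0.83}]), ('w', [{'rect': [313.8, 14.6, 72.7, 209.7], 'confidence': 0.67}, {'rect': [375.9, 229.3, 75.6, 49.0], 'confidence': 0.57}])]
```

View pics/s19.png

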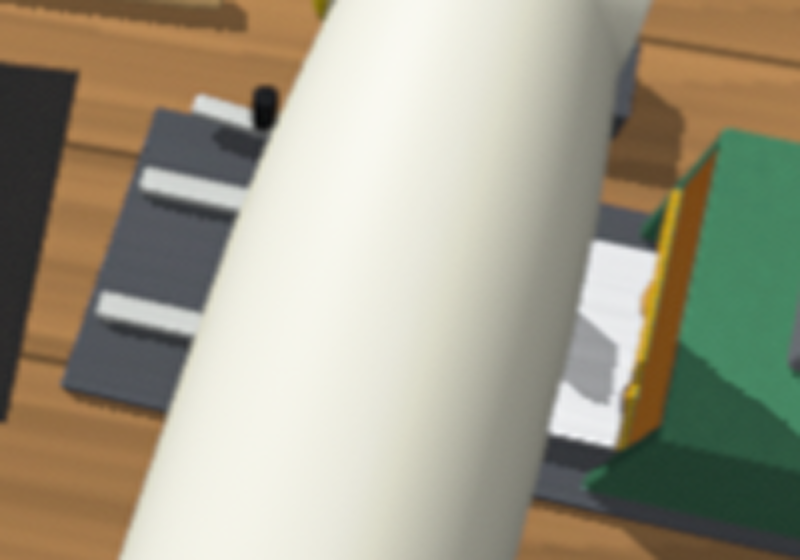

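View pics/w19.png

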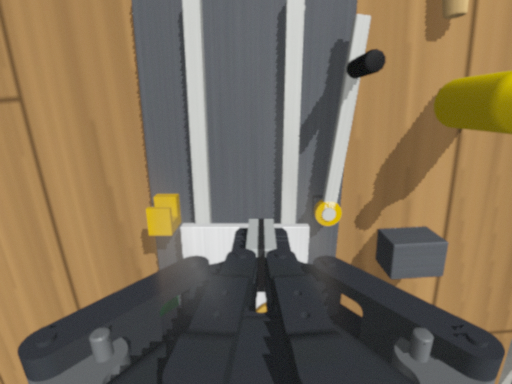

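Emit:
servo_tool(motion=[[[28, 25, 0, 0, 0, 0], [28, 25, 0, 0, 0, 0], [28, 26, 0, 0, 0, 0], [28, 26, 0, 0, 0, 0], [0, 0, 0, 0, 0, 0]]], gripper=45)

```text
time: 35.85
ee_pos: [0.6525, 0.0695, 0.198]
tcp_rot: [-179.8, 0.0, 87.2]
wrist_force: [0.5, -0.0, -0.6]
opening: 0.0452
```

Emit:
servo_tool(motion=[[[0, 0, 0, 0, 0, 0], [0, 0, 0, 0, 0, 0]]])

```text
time: 36.05
ee_pos: [0.6503, 0.0663, 0.2014]
tcp_rot: [-179.9, 0.0, 87.0]
wrist_force: [0.3, 0.1, 0.5]
opening: 0.045
```

Run:
```python
from chk import *
p=bot.camera("wrist");o=bot.get_obs()
print(o["ee_pos"],d(o,(.6506,.067,.075)))
I=p["color"][:,:,::-1].copy()
for q,z,r in(((.6506,.067),.095,.01),((.6506,.067),.04,.01),((.624,-.0963),.04,.012)): cv2.polylines(I,[np.round(proj(p,circ(*q,z,r))).astype(np.int32)],True,(0,0,255),1)
cv2.imwrite("pics/w20.png",I)
```

```text
[0.65029882 0.0661308  0.20192296] [  0.9   0.3 126.9]
```

View pics/w20.png

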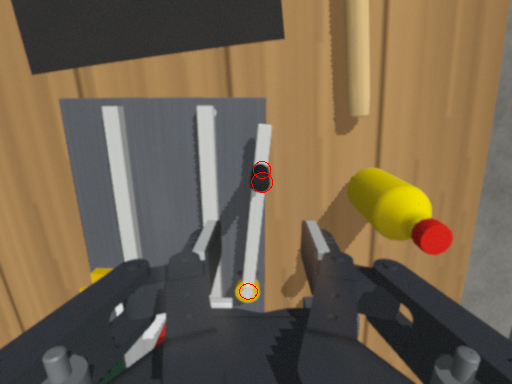

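Emit:
servo_tool(motion=[[[1, 0, 40, 0, 0, 0], [0, 0, 45, 0, 0, 0], [0, 0, 36, 0, 0, 0], [0, 0, 4, 0, 0, 0], [0, 0, 0, 0, 0, 0]]])

```text
time: 36.6
ee_pos: [0.6503, 0.0674, 0.0775]
tcp_rot: [-180.0, 0.0, 87.0]
wrist_force: [0.1, 0.5, 0.6]
opening: 0.0452
```

Emit:
servo_tool(motion=[[[0, 0, 0, 0, 0, 0], [0, 0, 0, 0, 0, 0], [0, 0, 0, 0, 0, 0], [0, 0, 0, 0, 0, 0]]], gripper=10, newtons=20)

```text
time: 37.0
ee_pos: [0.6522, 0.068, 0.0799]
tcp_rot: [179.8, -0.0, 87.1]
wrist_force: [-1.0, -1.6, 7.6]
opening: 0.0185
```

Emit:
servo_tool(motion=[[[0.9, -13.2, 0, 0, 0, -0.08], [0.9, -13.2, 0, 0, 0, -0.08], [0.9, -13.2, 0, 0, 0, -0.08], [0, 0, 0, 0, 0, 0]]])

```text
time: 37.4
ee_pos: [0.6115, 0.07, 0.0799]
tcp_rot: [179.8, -0.0, 101.0]
wrist_force: [-0.2, 1.4, 4.9]
opening: 0.019
```

Emit:
servo_tool(motion=[[[0.9, -13.2, 0, 0, 0, -0.08], [0.9, -13.2, 0, 0, 0, -0.08], [0.9, -13.2, 0, 0, 0, -0.08], [0.9, -13.2, 0, 0, 0, -0.08], [0.9, -13.2, 0, 0, 0, -0.08]]])

```text
time: 37.9
ee_pos: [0.5488, 0.0528, 0.0798]
tcp_rot: [179.7, -0.0, 124.0]
wrist_force: [-2.0, 6.5, 9.9]
opening: 0.019
```

Emit:
servo_tool(motion=[[[0.9, -13.2, 0, 0, 0, -0.08], [0.9, -13.2, 0, 0, 0, -0.08], [0.9, -13.2, 0, 0, 0, -0.08], [0.9, -13.2, 0, 0, 0, -0.08], [0.9, -13.2, 0, 0, 0, -0.08]]])

```text
time: 38.4
ee_pos: [0.4963, 0.0118, 0.0797]
tcp_rot: [179.8, -0.1, 146.9]
wrist_force: [-11.0, 9.9, 15.0]
opening: 0.0189
```

Emit:
servo_tool(motion=[[[0, 0, 0, 0, 0, 0]]])

```text
time: 38.5
ee_pos: [0.4957, 0.011, 0.0797]
tcp_rot: [179.8, -0.1, 146.9]
wrist_force: [-13.1, 9.9, 14.5]
opening: 0.0188
```

Emit:
servo_tool(motion=[[[3, 0, -1, 0, 0, 0], [0.9, -13.2, 0, 0, 0, -0.08], [0.9, -13.2, 0, 0, 0, -0.08], [0.9, -13.2, 0, 0, 0, -0.08], [0.9, -13.2, 0, 0, 0, -0.08]]])

```text
time: 39.0
ee_pos: [0.4683, -0.0339, 0.0798]
tcp_rot: [179.9, 0.1, 165.2]
wrist_force: [-1.6, 0.8, 6.0]
opening: 0.0188
```

Emit:
servo_tool(motion=[[[1.5, -13.2, 0, 0, 0, -0.08], [1.5, -13.2, 0, 0, 0, -0.08], [0.5, -6.6, 0, 0, 0, -0.04], [0, 0, 0, 0, 0, 0]]])

```text
time: 39.4
ee_pos: [0.4588, -0.0663, 0.0799]
tcp_rot: [-180.0, 0.2, 176.5]
wrist_force: [-1.7, 0.1, 4.7]
opening: 0.019
```

Emit:
servo_tool(motion=[[[0.9, -10, 0, 0, 0, -0.06], [0.5, -7, 0, 0, 0, -0.04], [0, -3, 0, 0, 0, -0.02], [0, 0, 0, 0, 0, 0]]])

```text
time: 39.8
ee_pos: [0.4564, -0.0859, 0.0798]
tcp_rot: [-179.9, 0.1, -176.7]
wrist_force: [-5.3, 0.2, 9.1]
opening: 0.0188
```

Emit:
servo_tool(motion=[[[0, -2, 0, 0, 0, 0], [0, 0, 0, 0, 0, 0], [0, 0, 0, 0, 0, 0]]])

```text
time: 40.1
ee_pos: [0.4563, -0.0875, 0.0798]
tcp_rot: [-180.0, 0.1, -176.7]
wrist_force: [-6.5, 0.4, 9.4]
opening: 0.0187
```

Emit:
servo_tool(motion=[[[0, -2, 0, 0, 0, 0], [0, -1, 0, 0, 0, 0], [0, 0, 0, 0, 0, 0]]])

```text
time: 40.4
ee_pos: [0.4562, -0.0884, 0.0797]
tcp_rot: [179.8, 0.1, -176.6]
wrist_force: [-7.3, 13.4, 12.1]
opening: 0.0184
```

Emit:
servo_tool(motion=[[[0, -1.5, 0, 0, 0, 0], [0, 0, 0, 0, 0, 0], [0, 0, 0, 0, 0, 0]]])

```text
time: 40.7
ee_pos: [0.4562, -0.0885, 0.0797]
tcp_rot: [179.6, 0.1, -176.5]
wrist_force: [-8.2, 21.2, 12.6]
opening: 0.0188
```

Emit:
servo_tool(motion=[[[0, 3, 0, 0, 0, 0], [0, 0, 0, 0, 0, 0]]])

```text
time: 40.9
ee_pos: [0.4562, -0.0882, 0.0798]
tcp_rot: [180.0, 0.1, -176.6]
wrist_force: [-7.4, 4.1, 10.6]
opening: 0.0187
```

Emit:
servo_tool(motion=[[[0, 0, 0, 0, 0, 0], [0, 0, 0, 0, 0, 0], [0, 0, 0, 0, 0, 0]]], gripper=40)

```text
time: 41.2
ee_pos: [0.4567, -0.0889, 0.0782]
tcp_rot: [-180.0, 0.0, -176.7]
wrist_force: [-0.8, -0.4, 0.9]
opening: 0.04
```

Emit:
servo_tool(motion=[[[0, 0, -25, 0, 0, 0], [0, 0, -40, 0, 0, 0], [0, 0, -45, 0, 0, 0], [20, 20, -25, 0, 0, 0], [0, 0, 0, 0, 0, 0]]])

```text
time: 41.7
ee_pos: [0.4354, -0.0693, 0.2172]
tcp_rot: [-179.9, 0.3, -176.6]
wrist_force: [0.2, -0.3, 0.3]
opening: 0.0397
```

Emit:
servo_tool(motion=[[[30, 35, 0, 0, 0, 0], [30, 35, 0, 0, 0, 0], [0, 35, 0, 0, 0, 0], [0, 35, 0, 0, 0, 0], [0, 0, 0, 0, 0, 0]]])

```text
time: 42.2
ee_pos: [0.3668, 0.069, 0.2123]
tcp_rot: [180.0, 0.0, -176.4]
wrist_force: [0.2, 0.6, 0.3]
opening: 0.0396
```

Run:
```python
from chk import *
s=bot.camera("scene");t=bot.camera("top");p=bot.camera("wrist");o=bot.get_obs()
print(o["ee_pos"],o["time"],o["wrist_force"])
for n,c in(("s",s),("t",t)):
    I=c["color"][:,:,::-1].copy()
    cv2.imwrite(f"pics/{n}21.png",cv2.resize(I[120:280,200:400],None,fx=4,fy=3.5,interpolation=2))
I=p["color"][:,:,::-1].copy()
for q,z,r in(((.4592,-.0877),.095,.01),((.624,-.0963),.04,.012)): cv2.polylines(I,[np.round(proj(p,circ(*q,z,r))).astype(np.int32)],True,(0,0,255),1)
cv2.imwrite("pics/w21.png",I)
```

```text
[0.36724424 0.06608241 0.21240944] 42.35 [-0.29028632 -0.29766563  0.62292461]
```

View pics/s21.png

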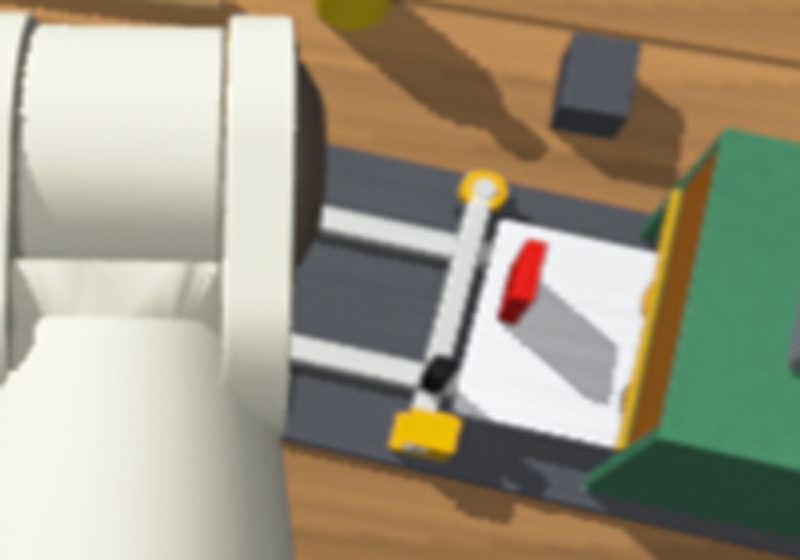

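View pics/t21.png

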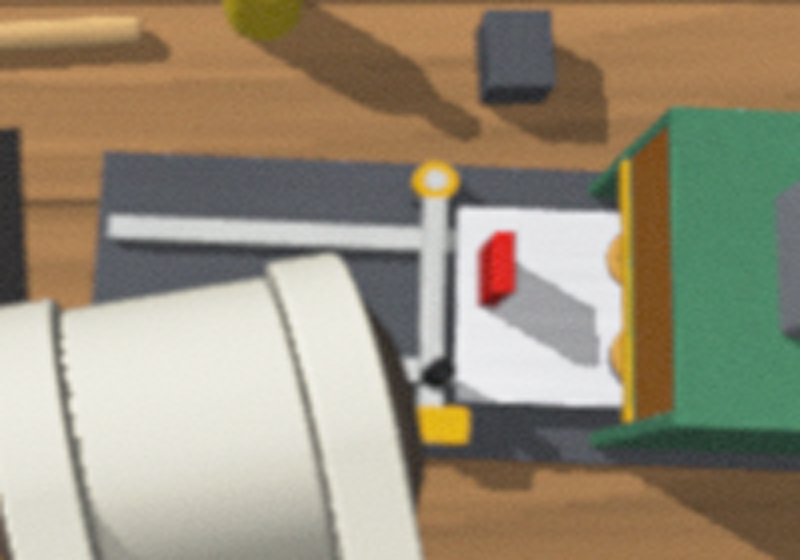

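View pics/w21.png

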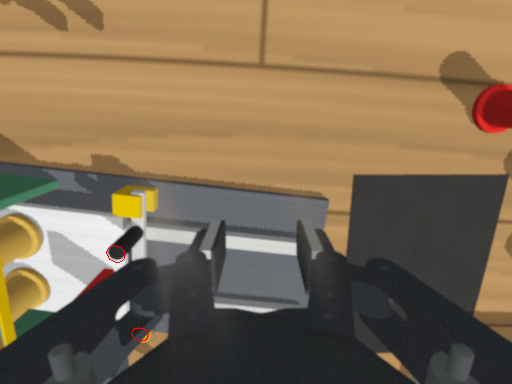

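```bash
python3 -c "
from workcell import bot
print(bot.job_done())"
```

```text
the job is handed in; nothing more can be done
None
```

I drew the carriage out to its stop and stood all four brass sleeves, flange down, on the middle and outer pins (pins 2 to 5). I then pushed the loaded carriage home and swung the latch bar shut. I handed the job in at about 42 s of robot time; no verdict is reported.

**Last checks:**
- **Sleeves:** before the push, the wrist-camera outlines of all four sleeves matched the predicted seated positions. Fits from the two fixed cameras landed within about 3 mm of the pins, though loosely, because the brass was hard to separate from the background there. The sleeves were checked this closely only before the push. Afterwards only parts of them show at the hood mouth, with nothing looking out of place.
- **Carriage:** it stopped firmly (about 18 N), with the tool exactly where full home was predicted.
- **Latch:** it met its stop (about 21 N). The pictures show the knob at the predicted shut position and the tip in the yellow catch.
- **Other things:** the bottle, steel block and hammer handle look where they were (by eye only). The mat shows empty in the last picture, and the robot is clear of everything.

No check failed or disagreed.

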